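Fit the upper tier to the vial stand

TASK

Fit the upper tier to the vial stand: put the longer of the two plain spacer sleeves over the stand's upright rod until it stands on the base, then lower the drilled tier plate, hub up, over the rod until it rests flat on the sleeve. Keep each part square and lower it all the way down in the grip rather than letting it drop, and leave the shorter sleeve and the other things on the table where they are.

Things in the scene. Friction and masses are not known exactly. Their poses are not given: they have to be found in the camera images.
- stand: The vial stand, fixed to the table: a grey square base plate 130 x 130 mm on rubber feet, its top 14 mm above the table, with an upright steel rod of 10 mm diameter in its centre. Three capped glass vials (22 mm wide, 44 mm tall, fixed) stand on three of its corners, their axes 64 mm from the rod. Origin: centre of the underside, on the rod's axis; z up, x and y along the sides.
- rod_foot (a point): Where the rod's axis meets the top of the stand's base plate, 14 mm above the table; a fitted sleeve stands here.
- rod_top (a point): The rod's upper end, on its axis, 130 mm above the base plate (144 mm above the table). The last 10 mm taper from 10 to 4 mm diameter. It stands 25 mm above the top of a fitted long sleeve, so grip the sleeve close to its top to leave room for the rod between the fingers.
- long_sleeve: The longer spacer sleeve: a plain aluminium tube, 34 mm outside diameter, bore 13 mm right through, 105 mm long, about 150 g, standing loose and upright on the table. Origin: centre of its lower end; z up along the bore.
- short_sleeve: The shorter spacer sleeve, not wanted: the same tube but only 70 mm long, standing loose and upright on the table. Origin: centre of its lower end.
- tier: The upper tier: a square white plastic plate 110 x 110 mm, 12 mm thick, with four blind vial pockets of 24 mm diameter near its corners (centres 36 mm from the middle both ways) and in its middle an upright hub tube of 34 mm outside diameter that ends 54 mm above the plate's underside. A 13 mm bore runs through hub and plate. About 280 g. It lies loose on the table, hub up. Origin: centre of the underside; z up along the bore, x and y along the sides.
- tier_hub (a point): Point on the tier's bore axis, 38 mm above its underside: a good height to grip the hub from above.
- label_roll: Bystander: a roll of white labels lying flat, 62 mm diameter, 25 mm high, origin at the centre of its underside.
- timer: Bystander: a round white kitchen-type timer with a knob, 62 mm diameter, 34 mm high, origin at the centre of its underside.
- marker: Bystander: a white marker pen with a black cap lying on the table, 137 mm long, 16 mm high, origin at the middle of its underside.
- slide_box: Bystander: a closed green box for slides, 71 x 100 x 36 mm, origin at the centre of its underside.
- forceps: Bystander: steel forceps lying on the table, 127 mm long, 8 mm high, origin at the middle of their underside.
Things that resemble listed ones, but are neither listed nor needed, are in the scene too. Leave any green look-alike of the long_sleeve alone.

How it is judged:
On the way, in this order (a step that is already met when the one before it is completed fails the run):
1. the long sleeve stands upright on the stand's base with the rod through it (horizontal distance between long_sleeve and rod_foot below 0.005 m and z of long_sleeve in the frame of rod_foot below 0.004 m and angle between long_sleeve's own z axis and vertical below 0.06 rad and contact force between the fingers and long_sleeve below 0.1 N), for 0.2 s.
2. the tier, hub up, rests flat on the long sleeve with the rod in its bore (horizontal distance between tier and rod_foot below 0.006 m and z of tier in the frame of rod_foot between 0.1 and 0.109 m and angle between tier's own z axis and vertical below 0.05 rad), for 0.2 s.
At the end, for the whole second after the job is handed in: The long sleeve stands on the stand's base (within 4 mm) around the rod (axis within 5 mm, upright within 0.06 rad), the tier rests hub up and flat (within 0.05 rad) on the sleeve's top (within 4 mm) with its bore around the rod (axis within 6 mm), and both are at rest (all of step 2 and horizontal distance between long_sleeve and rod_foot below 0.005 m and z of long_sleeve in the frame of rod_foot below 0.004 m and angle between long_sleeve's own z axis and vertical below 0.06 rad and linear speed of each of tier, long_sleeve below 0.02 m/s); the robot touches nothing.
It fails at once if the long sleeve drops down the rod (faster than 0.45 m/s) instead of being lowered (horizontal distance between long_sleeve and rod_foot below 0.012 m and z of long_sleeve in the frame of rod_foot below 0.125 m and linear speed of long_sleeve above 0.45 m/s).
It fails at once if the tier drops down the rod (faster than 0.45 m/s) instead of being lowered (horizontal distance between tier and rod_foot below 0.012 m and z of tier in the frame of rod_foot below 0.125 m and linear speed of tier above 0.45 m/s).
It fails at once if the short sleeve is moved (more than 30 mm) (distance of short_sleeve from where it was at the start of the episode above 0.03 m).
It fails at once if a bystander is moved (more than 40 mm) (distance of any of label_roll, timer, marker, slide_box, forceps from where it was at the start of the episode above 0.04 m).
It also fails if it takes over 69 s, if anything falls off the work surface, if the arm or the gripper's body presses on something with over 40 N, if the wrist force passes 120 N, or if a joint passes its speed limit or range.

ROBOT

A 7-joint arm with a two-finger parallel gripper is mounted at the origin on a cart in front of the work surface, level with it; the furniture and walls round the work are solid. World frame = base frame: x ahead of the robot, y to its left, z up, the work surface at z = 0. Lengths are in m, angles in rad, forces in N, time in s.
With the tool pointing down it reaches from about 0.4 to 0.875 m from the base axis. Payload 6.5 kg.
Tool frame: the origin (TCP) lies at the very end of the fingers, on their centre line; the grasp point (between the pads) lies manip.tcp_to_grasp behind it (manip.tcp_to_grasp is the distance from the TCP to the grasp point, in m); y points along the fingers, x is the direction in which the jaws open and shut, and the axes are right-handed (so a half turn about y gives the same grasp; the last joint's range is limited). The gripper opens to 88 mm and grips with 3 to 60 N. Pads are 18 mm wide; open, the fingers measure 123 mm over their backs; the gripper's body (75 mm by 187 mm) begins 45 mm behind the grasp point.
Start: joints at [-1.343, 0.536, -0.004, 1.538, 0.003, 1.067, -0.071], TCP at [0.188, 0.622, 0.239] pointing down, gripper open.
Joint ranges: [-2.7, 2.7], [-0.37, 2.16], [-1.27, 1.26], [0.24, 2.4], [-1.31, 4.45], [0.19, 1.91], [-2.76, 2.76]. Speed limits (rad/s): [2.39, 2.39, 3.14, 3.14, 3.14, 3.14, 3.14].

INTERFACE

Orientations are given as a unit quaternion [w, x, y, z].
In Python, from cell import manip, eyes, workorder gives the robot as it stands. The module is installed in compiled form; this text tells all that it offers.
- The arm moves only by the tool drive_tool, never from a script. Its argument "moves" is a list of rows, each an object with "rotation": the turn, a rotation vector about the world's x, y, z in rad, a list of three; "slide": the shift along the world's x, y, z in units of 25 mm (1.0 is 25 mm), a list of three; "hand": the opening in per cent of the stroke, from 0 (shut) to 100 (fully open). A call has 1 to 5 rows; each row shifts and turns the pose as measured when the row begins; what a row does not reach is not made up. A row lasts 1/12 s, in which the tool goes at most 41.7 mm and 7.16 degrees, less where a joint would pass 70% of its speed; a pose out of reach is approached as far as the arm can. A call is refused whole if a number of a shift passes 1 or a number of a turn 0.125, either way. A call with a gripper value outside its range is refused whole. The fingers move at their own pace and stop on an object; "squeeze" is the grip in N (left out, the last holds). Time passes only in rows, so rows that do not move let the fingers close. It gives the time, the measured TCP pose, the force and the opening at its end, in the units of the state.
- manip.sense(): the state, without advancing time (a new reading comes with each control period).
- eyes.get_image(name): name is "scene" or "top" or "wrist"; returns a dict with "frame" (384x512x3 uint8, red, green, blue), "z_map" (384x512 float32, m along the optical axis (not along the pixel's ray), 0 where there is no reading), "fovy" (degrees; the focal length in pixels is half the picture's height over the tangent of half this angle, whatever the lens; pixels are square), "cx", "cy" (the principal point, pixels), "k1" (the pictures are not rectified: a ray, as slopes to the right and down, at radius r is drawn at 1 + k1 r^2 times it, then the intrinsics apply), "rvec" (rotation vector, rad) and "tvec" (3), from world to camera coordinates, as OpenCV has them. Camera axes: x right, y down, z forward; pixel columns grow to the right and rows downward; lengths in m; the calibration is good to about 2 mm. A picture is of the moment at which its call begins.
- workorder.finish_job(): hands the job in, once; it reports no verdict.
The state is a dict: "time_s": time; "joint_pos": joint angles; "qvel": joint speeds; "tau": joint torques, N m; "eef_pos": TCP position; "ee_rot": TCP orientation; "force": force on the tool from outside, world axes, zero at the start; "torque": the same for the moment, N m; "grip_width": finger opening in m.
Only numpy, scipy, OpenCV 4.12 (cv2) and the standard library are available. Lean on these libraries where they do the work, as an engineer would, in place of code of your own. Each camera call takes 0.05 s, during which the arm holds its last target.

## Working session

There is one attempt and no reset: what is moved stays moved. The work goes in short steps, Python scripts to look and compute and a tool call to move; the robot and the scene stay as the last step left them, time stands still between calls to the robot, and variables do not carry over. Pictures are saved under pics/ and viewed, and the job is handed in when it is done.

Besides the shell and the picture viewer there is one more tool, called in YAML: its name, and indented under it one key for each argument. drive_tool: Moves the arm, as the interface text tells. Its arguments: {"type":"object","properties":{"moves":{"type":"array"},"squeeze":{"type":"number"}},"required":["moves"]}

```bash
mkdir -p pics; cat > h.py <<'E'
import numpy as np, cv2
from cell import manip, eyes, workorder
def grab(n):
    im=eyes.get_image(n); np.savez('last_%s.npz'%n,**im); return im
def load(n):
    return dict(np.load('last_%s.npz'%n))
def K(im):
    f=im['frame'].shape[0]/2/np.tan(np.radians(float(im['fovy']))/2)
    return np.array([[f,0,float(im['cx'])],[0,f,float(im['cy'])],[0,0,1]])
def dist(im): return np.array([float(im['k1']),0,0,0,0.])
def ray(im,uv):
    s=cv2.undistortPoints(np.array(uv,float).reshape(-1,1,2),K(im),dist(im)).reshape(-1,2)
    R=cv2.Rodrigues(np.array(im['rvec'],float))[0]; t=np.array(im['tvec'],float).reshape(3)
    d=np.c_[s,np.ones(len(s))]@R; return -R.T@t,d
def onplane(im,uv,z):
    o,d=ray(im,uv); return o+d*((z-o[2])/d[:,2])[:,None]
def cloud(im):
    h,w=im['z_map'].shape; u,v=np.meshgrid(np.arange(w),np.arange(h))
    o,d=ray(im,np.c_[u.ravel(),v.ravel()]); z=im['z_map'].ravel()
    P=o+d*z[:,None]; P[z==0]=np.nan; return P.reshape(h,w,3)
def proj(im,p):
    return cv2.projectPoints(np.array(p,float).reshape(-1,3),np.array(im['rvec'],float),np.array(im['tvec'],float),K(im),dist(im))[0].reshape(-1,2)
def save(n,img,s=1.5):
    cv2.imwrite('pics/'+n+'.png',cv2.resize(img[:,:,::-1],None,fx=s,fy=s,interpolation=cv2.INTER_CUBIC))
E
python3 - <<'E'
from h import *
for n in ['scene','top','wrist']:
    im=grab(n); save(n+'0',im['frame'])
    print(n,im['fovy'],im['k1'],ray(im,[[256,192]]))
print(manip.sense(),manip.tcp_to_grasp)
E
```

```text
scene 48.45410977049683 -0.1338408724981106 (array([-0.31617109, -0.39129923,  0.72970159]), array([[ 0.74920499,  0.37702324, -0.54482883]]))
top 44.94913002029043 0.0006743381425632328 (array([0.40861345, 0.05306804, 1.43315452]), array([[ 0.1134445 , -0.027048  , -0.99350356]]))
wrist 63.55834538474571 0.0026912177626849 (array([0.12248738, 0.64145483, 0.38429104]), array([[ 0.26135178, -0.06727954, -0.96298969]]))
{'time_s': 0.15, 'joint_pos': array([-1.34319681,  0.53701032, -0.00441149,  1.5386003 ,  0.00258532,
        1.0673243 , -0.07124207]), 'qvel': array([ 7.28529748e-04, -3.28486742e-03, -1.31226903e-04, -1.99837122e-03,
       -2.72731619e-05, -3.95966431e-04, -3.88176169e-04]), 'tau': array([ 2.12247294e-03, -5.71329439e+01,  9.92409289e-01, -2.51830298e+01,
       -5.60163532e-02,  1.52020081e-02,  1.20026821e-04]), 'eef_pos': array([0.18811859, 0.62169912, 0.23804671]), 'ee_rot': array([-0.56749136,  0.56811049,  0.42107134, -0.42178544]), 'force': array([ 0.19507797, -0.88175614,  0.40957141]), 'torque': array([-0.06865225, -0.01568189,  0.0228723 ]), 'grip_width': 0.08771732565795598} 0.0187
```

View pics/scene0.png

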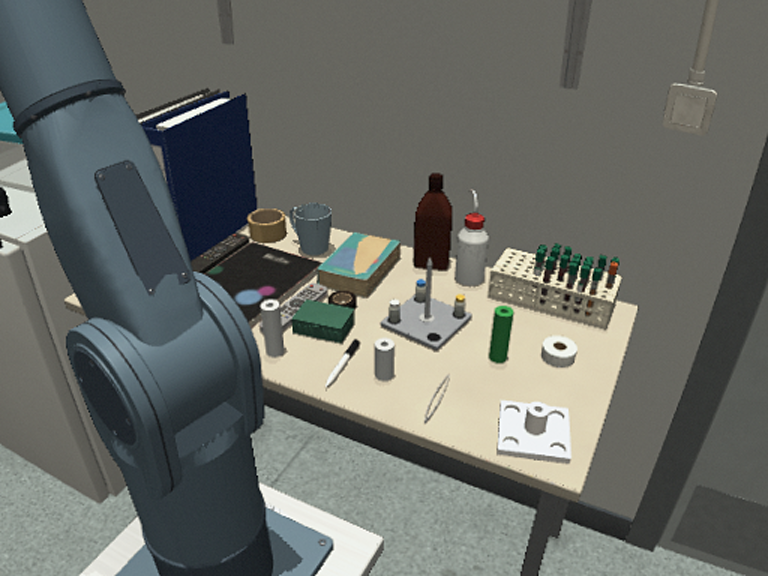

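View pics/top0.png

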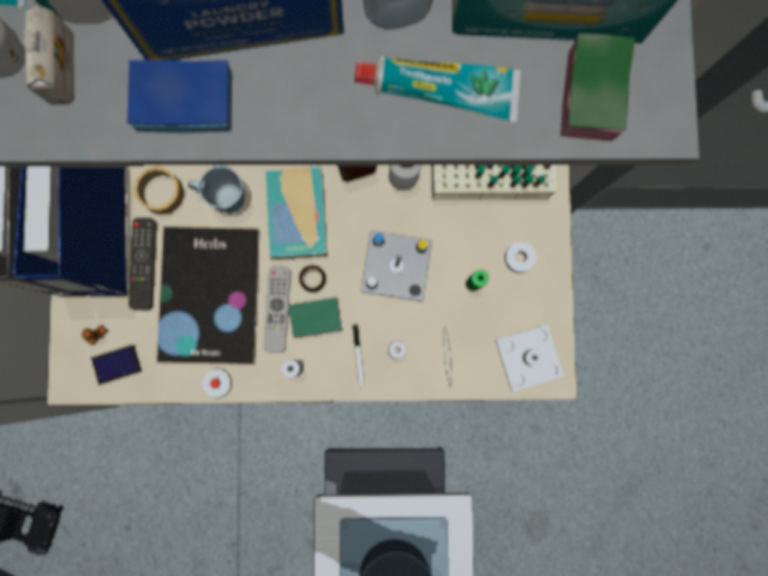

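View pics/wrist0.png

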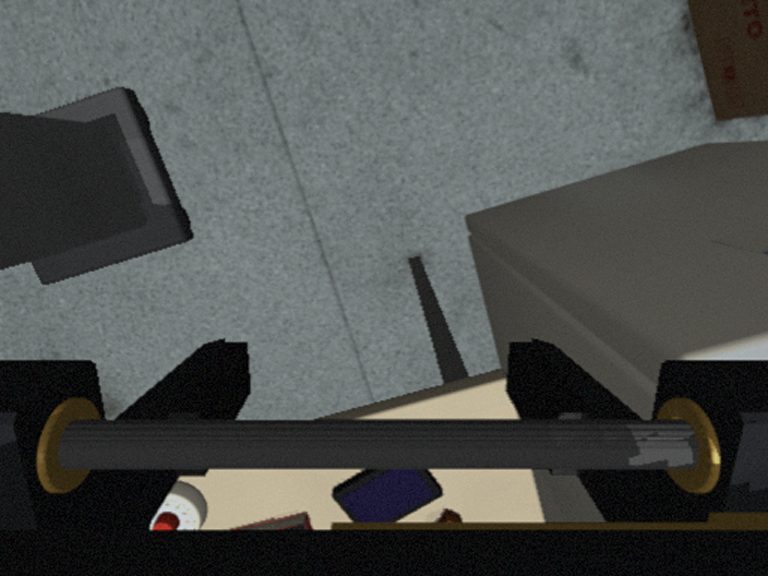

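The scene view (768x576) shows grey tubes at (272,328) and (384,360), a green tube at (501,335), the stand's rod at (429,290) and the tier at (536,430). In the top view these are at (291,369), (397,350), (479,279), (397,265) and (531,358). A shelf covers the upper part of the top view. Next I measure heights and positions.

```bash
python3 - <<'E'
from h import *
im=load('top'); P=cloud(im)
g=lambda u,v:(int(v/1.5),int(u/1.5))
for n,u,v in [('shelf',500,140),('shelfedge',300,150),('shelf r',680,150),('toothpaste',450,90),('binder',90,230),('table',450,320),('g1',291,362),('short?',397,345),('greenT',479,273),('tier',510,375),('base',380,285)]:
    print(n,np.round(P[g(u,v)],3))
def blob(im,P,c,zlo,zhi,r=0.05):
    m=(P[...,2]>zlo)&(P[...,2]<zhi)&(np.hypot(P[...,0]-c[0],P[...,1]-c[1])<r)
    q=P[m]; 
    return m.sum(),np.round(q.mean(0),4),np.round((q.max(0)+q.min(0))/2,4),np.round(np.median(q[:,2]),4)
for n,u,v in [('g1',291,369),('short',397,350),('green',479,279),('tierhub',531,358)]:
    c=onplane(im,[[u/1.5,v/1.5]],.08)[0]
    for lo,hi in [(.045,.062),(.062,.08),(.095,.115)]:
        try: print(n,lo,blob(im,P,c,lo,hi))
        except Exception as e: print(n,lo,'none')
sc=load('scene');Q=cloud(sc)
for n,u,v in [('g1',272,328),('short',384,360),('green',501,335),('tierhub',536,430)]:
    c=Q[g(u,v)]; m=(np.hypot(Q[...,0]-c[0],Q[...,1]-c[1])<.035)&(Q[...,2]>0.01); print('scene',n,np.round(c,3),np.percentile(Q[m][:,2],[90,99,100]))
# rod
m=(Q[...,2]>.06)&(Q[...,2]<.16)
c=Q[g(427,300)]; print('rod',c)
m=(np.hypot(Q[...,0]-c[0],Q[...,1]-c[1])<.02)&(Q[...,2]>.03)
print(m.sum(),Q[m].min(0),Q[m].max(0),Q[m].mean(0))
crop=np.hstack([cv2.resize(sc['frame'][y-45:y+45,x-35:x+35],None,fx=3.6,fy=3.6,interpolation=cv2.INTER_CUBIC) for x,y in [(181,219),(256,240),(334,223)]])
save('crop',crop,1)
crop=np.hstack([cv2.resize(im['frame'][y-45:y+45,x-45:x+45],None,fx=2.8,fy=2.8,interpolation=cv2.INTER_CUBIC) for x,y in [(265,177),(354,239),(194,246)]])
save('crop2',crop,1)
E
```

```text
shelf [ 0.652 -0.093  0.703]
shelfedge [0.641 0.122 0.704]
shelf r [ 0.641 -0.288  0.702]
toothpaste [ 0.697 -0.037  0.729]
binder [0.659 0.547 0.191]
table [ 0.506 -0.123 -0.006]
g1 [0.421 0.195 0.104]
short? [ 0.452 -0.007  0.068]
greenT [ 0.589 -0.166  0.1  ]
tier [ 0.391 -0.242  0.009]
base [0.577 0.024 0.015]
g1 0.045 (np.int64(7), array([0.4108, 0.1926, 0.0563]), array([0.4095, 0.1922, 0.0561]), np.float64(0.0564))
g1 0.062 (np.int64(9), array([0.4114, 0.1888, 0.0708]), array([0.4109, 0.1919, 0.0706]), np.float64(0.0717))
g1 0.095 (np.int64(95), array([0.4099, 0.1965, 0.1034]), array([0.4109, 0.1962, 0.1028]), np.float64(0.1035))
short 0.045 (np.int64(6), array([ 0.4385, -0.002 ,  0.06  ]), array([ 0.439 , -0.0025,  0.0597]), np.float64(0.0604))
short 0.062 (np.int64(88), array([ 0.4454, -0.0079,  0.0687]), array([ 0.4446, -0.0081,  0.0693]), np.float64(0.0686))
short 0.095 none
green 0.045 (np.int64(18), array([ 0.5774, -0.1603,  0.0529]), array([ 0.5789, -0.1635,  0.0535]), np.float64(0.0534))
green 0.062 (np.int64(19), array([ 0.5777, -0.1642,  0.0727]), array([ 0.5802, -0.1655,  0.0711]), np.float64(0.0734))
green 0.095 (np.int64(99), array([ 0.5814, -0.1679,  0.1031]), array([ 0.5814, -0.1677,  0.1036]), np.float64(0.1033))
tierhub 0.045 (np.int64(89), array([ 0.4277, -0.2809,  0.0519]), array([ 0.4283, -0.2812,  0.0533]), np.float64(0.0523))
tierhub 0.062 none
tierhub 0.095 none
scene g1 [0.391 0.183 0.069] [0.10293945 0.10434604 0.10554353]
scene short [ 0.427 -0.018  0.045] [0.06792818 0.07012677 0.07069372]
scene green [ 0.563 -0.177  0.063] [0.10274161 0.1050083  0.1058098 ]
scene tierhub [ 0.404 -0.29   0.028] [0.05226276 0.05436312 0.05583363]
rod [ 0.61111115 -0.01344497  0.05523358]
117 [ 0.60696467 -0.0201664   0.03187621] [ 0.62012672 -0.00894004  0.14249179] [ 0.6130724  -0.01525708  0.08718217]<stdin>:9: RuntimeWarning: Mean of empty slice.
  ret = um.true_divide(
```

View pics/crop.png

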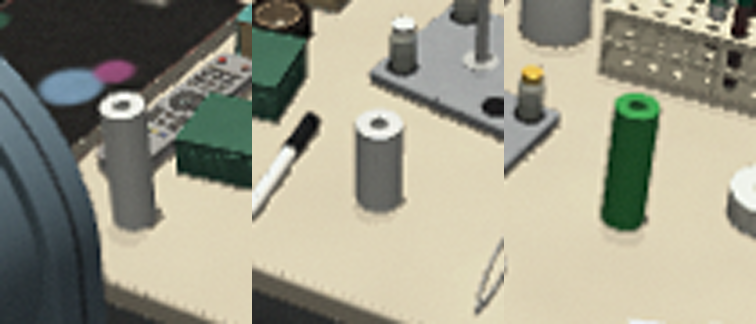

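View pics/crop2.png

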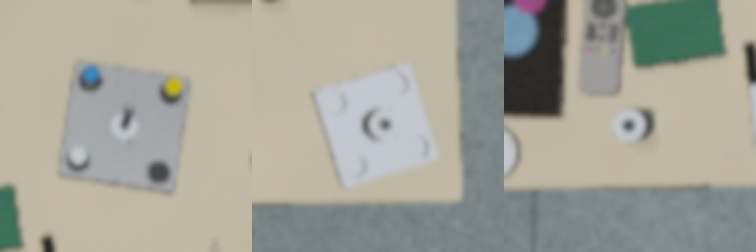

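The long sleeve is the grey tube at (272,328) in the scene view and (291,369) in the top view. Its top is at 0.105 m. The grey tube at (384,360) is only 0.070 m tall, so it is the short sleeve. The tube at (501,335) is the green look-alike. The crops confirm this. Next I measure precise centres from both cameras.

```bash
python3 - <<'E'
from h import *
for n in ['top','scene']:
    im=load(n); P=cloud(im); F=im['frame'].astype(int)
    print(n)
    # top-face: pixels near height, mask -> contour hull -> rect/ellipse centre cast on plane
    for nm,c,z,r in [('long',(.411,.196),.105,.024),('short',(.445,-.008),.070,.024),('hub',(.428,-.281),.054,.024)]:
        m=((abs(P[...,2]-z)<.006)&(np.hypot(P[...,0]-c[0],P[...,1]-c[1])<r)).astype(np.uint8)
        cs=max(cv2.findContours(m,0,1)[0],key=cv2.contourArea); h=cv2.convexHull(cs).reshape(-1,2)
        w=onplane(im,h,z); (x,y),rad=cv2.minEnclosingCircle((w[:,:2]*1e4).astype(np.float32)); e=cv2.fitEllipse((w[:,:2]*1e4).astype(np.float32)) if len(w)>5 else None
        print(nm,m.sum(),x/1e4,y/1e4,rad/1e4,e)
    for nm,c,zl,zh,z,r in [('base',(.61,-.015),.007,.021,.014,.1),('tier',(.428,-.281),.006,.018,.012,.1)]:
        m=((P[...,2]>zl)&(P[...,2]<zh)&(np.hypot(P[...,0]-c[0],P[...,1]-c[1])<r)).astype(np.uint8)
        cs=max(cv2.findContours(m,0,1)[0],key=cv2.contourArea); h=cv2.convexHull(cs).reshape(-1,2)
        w=onplane(im,h,z); print(nm,m.sum(),cv2.minAreaRect((w[:,:2]*1e4).astype(np.float32)))
im=load('top'); save('rodtop',cv2.resize(im['frame'][150:205,240:295],None,fx=10,fy=10,interpolation=cv2.INTER_NEAREST),1)
sc=load('scene'); save('rodsc',cv2.resize(sc['frame'][165:220,260:315],None,fx=10,fy=10,interpolation=cv2.INTER_NEAREST),1)
print(proj(im,[[.612,-.015,.144],[.612,-.015,.014]]),proj(sc,[[.612,-.015,.144],[.612,-.015,.014]]))
E
```

```text
top
long 89 0.41001376953125 0.1966150146484375 0.016635797119140625 ((4100.072265625, 1965.590576171875), (317.41009521484375, 330.7615966796875), 122.62674713134766)
short 84 0.4449748046875 -0.007966129302978516 0.01656356658935547 ((4453.40576171875, -79.73527526855469), (321.1983642578125, 324.6767578125), 70.06576538085938)
hub 76 0.428077685546875 -0.2808334716796875 0.016568202209472655 ((4281.69287109375, -2806.556884765625), (322.9234619140625, 327.1978759765625), 83.08602905273438)
base 1502 ((6192.25927734375, -97.87725830078125), (1308.9520263671875, 1299.2777099609375), 80.89324951171875)
tier 979 ((4280.50830078125, -2807.10498046875), (1098.1246337890625, 1111.60107421875), 16.19914436340332)
scene
long 79 0.4010046875 0.1917455810546875 0.019038140869140626 ((4014.95654296875, 1911.844970703125), (330.6214904785156, 387.51220703125), 133.8802490234375)
short 89 0.436895654296875 -0.013470986938476563 0.01812717742919922 ((4373.30322265625, -133.11314392089844), (319.166748046875, 377.94091796875), 121.549072265625)
hub 117 0.4198650390625 -0.28491689453125 0.018634136962890624 ((4198.80859375, -2846.8916015625), (309.7835998535156, 388.03411865234375), 107.05891418457031)
base 1102 ((6088.13525390625, -171.1549072265625), (1320.018310546875, 1349.239990234375), 80.71487426757812)
tier 1187 ((4203.88525390625, -2841.7880859375), (1157.0950927734375, 1113.2838134765625), 15.645003318786621)
[[267.57632365 172.05380817]
 [265.42301281 178.64114112]] [[286.0956713  172.86394042]
 [283.98034085 211.84599046]]
```

View pics/rodtop.png

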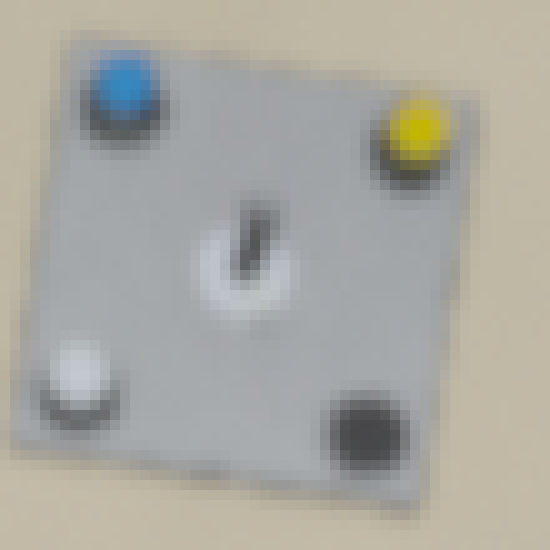

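View pics/rodsc.png

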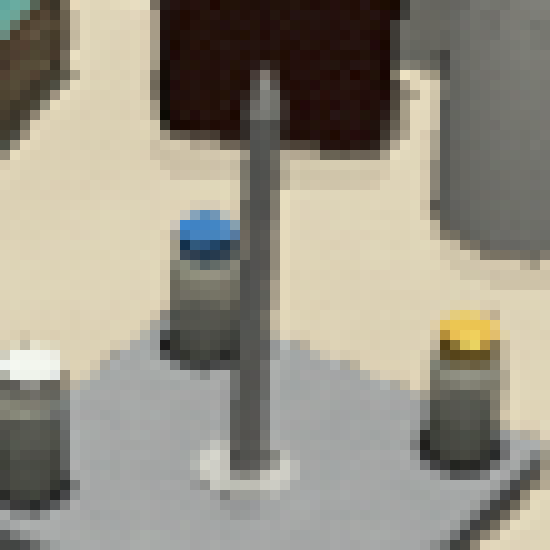

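```bash
python3 - <<'E'
from h import *
im=load('top'); sc=load('scene')
print('tip top',onplane(im,[[265.5,170.3]],.144),'foot',onplane(im,[[263.8,176.9]],.015))
print('tip sc',onplane(sc,[[286.0,171.5]],.144),'foot',onplane(sc,[[284.0,211.7]],.014))
# triangulate features: caps etc
def tri(a,b):
    o1,d1=ray(im,[a]);o2,d2=ray(sc,[b]); A=np.c_[d1[0],-d2[0]]; s=np.linalg.lstsq(A,o2-o1,rcond=None)[0]
    p=o1+d1[0]*s[0];q=o2+d2[0]*s[1]; return (p+q)/2,p-q
print(tri([265.5,170.3],[286.0,171.5]))
# bright top faces in scene of sleeves: brightness mask
for nm,c,z in [('long',(181,203),.105),('short',(256,229),.07),('hub',(358,272),.054)]:
    F=cv2.cvtColor(sc['frame'],6)
    m=np.zeros_like(F); m[c[1]-12:c[1]+12,c[0]-12:c[0]+12]=(F>205)[c[1]-12:c[1]+12,c[0]-12:c[0]+12]
    cs=max(cv2.findContours(m.astype(np.uint8),0,1)[0],key=cv2.contourArea);h=cv2.convexHull(cs).reshape(-1,2)
    w=onplane(sc,h,z)[:,:2]; print(nm,m.sum(),cv2.minEnclosingCircle((w*1e4).astype(np.float32)),len(h))
print(proj(sc,[[.410,.1966,.105],[.410,.1966,0]]))
# wrist: where is the TCP
wr=load('wrist'); s=manip.sense(); print(proj(wr,[s['eef_pos'],s['eef_pos']-[0,0,.1]]))
save('sc2',cv2.resize(sc['frame'][190:245,160:215],None,fx=10,fy=10,interpolation=cv2.INTER_NEAREST),1)
E
```

```text
tip top [[ 0.61700258 -0.00921547  0.144     ]] foot [[ 0.61730072 -0.00999468  0.015     ]]
tip sc [[ 0.61861095 -0.01182545  0.144     ]] foot [[ 0.61268687 -0.01475756  0.014     ]]
(array([ 0.6176887 , -0.0105785 ,  0.14399422]), array([-0.00131485,  0.00270891, -0.00034342]))
long 50 ((4049.92626953125, 1926.364990234375), 150.22463989257812) 11
short 282 ((4426.7001953125, -107.17149353027344), 537.0670166015625) 9
hub 355 ((4249.984375, -2819.244140625), 509.0536804199219) 10
[[179.58195717 201.52843897]
 [183.17118824 233.15418458]]
[[252.70813481 243.7098019 ]
 [252.61898688 191.52449453]]
```

View pics/sc2.png

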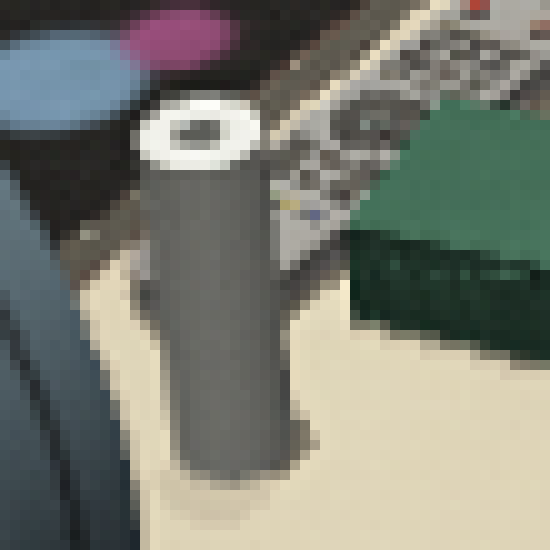

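drive_tool:
  moves:
    - {"rotation":[0,0,0],"slide":[0.52,-1,0],"hand":100}
    - {"rotation":[0,0,0],"slide":[0.52,-1,0],"hand":100}
    - {"rotation":[0,0,0],"slide":[0.52,-1,0],"hand":100}
    - {"rotation":[0,0,0],"slide":[0.52,-1,0],"hand":100}
    - {"rotation":[0,0,0],"slide":[0.52,-1,0],"hand":100}
  squeeze: 25

```text
time_s: 0.57
eef_pos: [0.2482, 0.4965, 0.2356]
ee_rot: [0.566, -0.565, -0.423, 0.426]
force: [0.7, 0.7, 0.8]
grip_width: 0.088
```

drive_tool:
  moves:
    - {"rotation":[0,0,0],"slide":[0.54,-1,0],"hand":100}
    - {"rotation":[0,0,0],"slide":[0.54,-1,0],"hand":100}
    - {"rotation":[0,0,0],"slide":[0.54,-1,0],"hand":100}
    - {"rotation":[0,0,0],"slide":[0.54,-1,0],"hand":100}
    - {"rotation":[0,0,0],"slide":[0.54,-1,0],"hand":100}

```text
time_s: 0.98
eef_pos: [0.3174, 0.3641, 0.2347]
ee_rot: [0.566, -0.565, -0.423, 0.427]
force: [-0.2, 0.5, 0.4]
grip_width: 0.088
```

drive_tool:
  moves:
    - {"rotation":[0,0,0],"slide":[0.54,-1,0],"hand":100}
    - {"rotation":[0,0,0],"slide":[0.54,-1,0],"hand":100}
    - {"rotation":[0,0,0],"slide":[0.54,-1,0],"hand":100}
    - {"rotation":[0,0,0],"slide":[0.54,-1,0],"hand":100}
    - {"rotation":[0,0,0],"slide":[0.54,-1,0],"hand":100}

```text
time_s: 1.4
eef_pos: [0.3866, 0.2317, 0.2345]
ee_rot: [0.566, -0.565, -0.423, 0.427]
force: [0.5, 0.3, 0.2]
grip_width: 0.0882
```

drive_tool:
  moves:
    - {"rotation":[0,0,0],"slide":[0.4,-0.6,0],"hand":100}
    - {"rotation":[0,0,0],"slide":[0.4,-0.6,0],"hand":100}
    - {"rotation":[0,0,0],"slide":[0,0,0],"hand":100}

```text
time_s: 1.65
eef_pos: [0.4095, 0.1936, 0.2344]
ee_rot: [-0.567, 0.567, 0.42, -0.425]
force: [0.3, -0.6, 0.2]
grip_width: 0.0884
```

```bash
cat >> h.py <<'E'
from scipy.spatial.transform import Rotation as Ro
def status():
    s=manip.sense(); q=s['ee_rot']; R=Ro.from_quat([q[1],q[2],q[3],q[0]]).as_matrix()
    y=R[:,1]; corr=np.cross(y,[0,0,-1.])
    print('t',round(s['time_s'],2),'pos',np.round(s['eef_pos'],4),'grip',round(s['grip_width'],4),'F',np.round(s['force'],1),'x',np.round(R[:,0],3),'squaring rotvec',np.round(corr,4)); return s,R
E
python3 - <<'E'
from h import *
s,R=status(); print(s['joint_pos'])
w=grab('wrist'); save('w1',w['frame'])
P=cloud(w)
m=(abs(P[...,2]-.105)<.004)&(np.hypot(P[...,0]-.41,P[...,1]-.197)<.03)
q=P[m]; print(m.sum(),q.mean(0),(q.max(0)+q.min(0))/2, proj(w,[.41,.1966,.105]))
E
```

```text
t 1.65 pos [0.4095 0.1936 0.2344] grip 0.0884 F [ 0.3 -0.6  0.2] x [ 0.286  0.958 -0.006] squaring rotvec [ 0.0045 -0.0054  0.    ]
[-0.7009352   0.20802376  0.18135136  2.0460309  -0.04612162  0.89825918
  0.78602843]
882 [0.4078165  0.19601801 0.10512415] [0.4083681  0.19579997 0.10433435] [[256.41605328 183.03761984]]
```

View pics/w1.png

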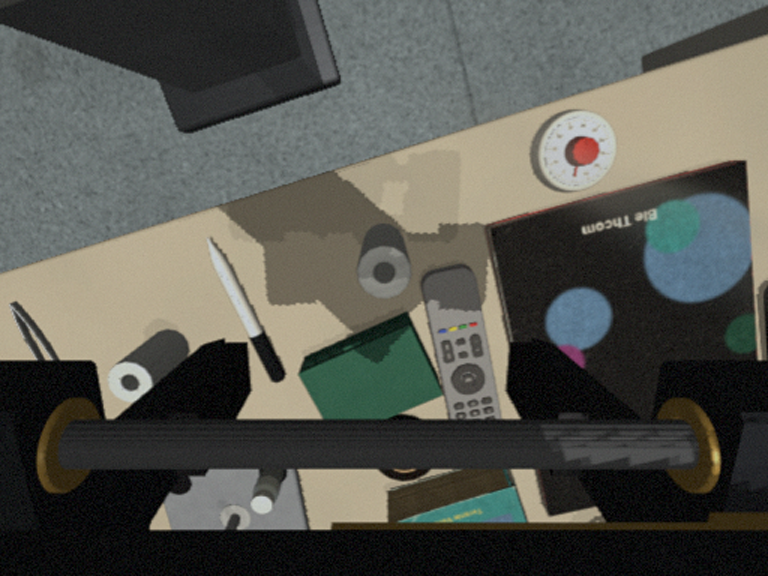

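The wrist picture shows the grey long sleeve's top at (384,270), between the fingers. The short sleeve is at (130,380). From this view the long sleeve's centre is (0.408, 0.196), which agrees with the top view to 2 mm.

drive_tool:
  moves:
    - {"rotation":[0.0045,-0.0054,0],"slide":[-0.04,0.09,-1],"hand":100}
    - {"rotation":[0,0,0],"slide":[0,0,-1],"hand":100}
    - {"rotation":[0,0,0],"slide":[0,0,-1],"hand":100}
    - {"rotation":[0,0,0],"slide":[0,0,-1],"hand":100}
    - {"rotation":[0,0,0],"slide":[0,0,-1],"hand":100}

```text
time_s: 2.12
eef_pos: [0.4088, 0.2055, 0.1101]
ee_rot: [0.567, -0.565, -0.429, 0.419]
force: [-0.3, 0.3, -0.7]
grip_width: 0.0881
```

```bash
python3 - <<'E'
from h import *
status()
E
```

```text
t 2.12 pos [0.4088 0.2055 0.1101] grip 0.0881 F [-0.3  0.3 -0.7] x [0.281 0.96  0.014] squaring rotvec [-0.0118  0.0096  0.    ]
```

drive_tool:
  moves:
    - {"rotation":[-0.0118,0.0096,0],"slide":[0,-0.38,-0.5],"hand":100}
    - {"rotation":[0,0,0],"slide":[0,0,-0.3],"hand":100}
    - {"rotation":[0,0,0],"slide":[0,0,0],"hand":100}

```text
time_s: 2.37
eef_pos: [0.4036, 0.1985, 0.0846]
ee_rot: [0.566, -0.564, -0.423, 0.429]
force: [-1.4, -0.3, -0.1]
grip_width: 0.0877
```

```bash
python3 - <<'E'
from h import *
status();status();status()
E
```

```text
t 2.37 pos [0.4036 0.1985 0.0846] grip 0.0877 F [-1.4 -0.3 -0.1] x [ 0.275  0.961 -0.005] squaring rotvec [ 0.0024 -0.0084  0.    ]
t 2.37 pos [0.4036 0.1985 0.0846] grip 0.0877 F [-1.4 -0.3 -0.1] x [ 0.275  0.961 -0.005] squaring rotvec [ 0.0024 -0.0084  0.    ]
t 2.37 pos [0.4036 0.1985 0.0846] grip 0.0877 F [-1.4 -0.3 -0.1] x [ 0.275  0.961 -0.005] squaring rotvec [ 0.0024 -0.0084  0.    ]
```

drive_tool:
  moves:
    - {"rotation":[0.0024,-0.0084,0],"slide":[0.2,-0.1,-0.3],"hand":100}
    - {"rotation":[0,0,0],"slide":[0,0,0],"hand":100}

```text
time_s: 2.53
eef_pos: [0.4081, 0.1983, 0.0774]
ee_rot: [0.565, -0.564, -0.427, 0.426]
force: [0.6, -0.1, 0.1]
grip_width: 0.0879
```

drive_tool:
  moves:
    - {"rotation":[0,0,0],"slide":[0,0,0],"hand":100}

```text
time_s: 2.62
eef_pos: [0.4081, 0.1994, 0.0781]
ee_rot: [0.565, -0.563, -0.427, 0.426]
force: [0.9, -0.3, -0.1]
grip_width: 0.0878
```

drive_tool:
  moves:
    - {"rotation":[0,0,0],"slide":[0,0,0],"hand":100}

```text
time_s: 2.7
eef_pos: [0.4083, 0.2003, 0.0788]
ee_rot: [0.565, -0.563, -0.428, 0.425]
force: [0.2, 0.7, 0.0]
grip_width: 0.0885
```

```bash
python3 - <<'E'
from h import *
status()
w=grab('wrist'); save('w2',w['frame'])
status();grab('wrist');status();grab('wrist');status()
E
```

```text
t 2.7 pos [0.4083 0.2003 0.0788] grip 0.0885 F [0.2 0.7 0. ] x [0.272 0.962 0.004] squaring rotvec [-0.0036  0.0013  0.    ]
t 2.75 pos [0.4085 0.2004 0.079 ] grip 0.0883 F [-0.1  0.1 -0. ] x [0.272 0.962 0.004] squaring rotvec [-0.004   0.0018  0.    ]
t 2.8 pos [0.4085 0.2002 0.0789] grip 0.0882 F [-0.4 -0.6  0.7] x [0.272 0.962 0.004] squaring rotvec [-0.0037  0.0017  0.    ]
t 2.85 pos [0.4084 0.2    0.0787] grip 0.088 F [-0.3 -0.7  0.1] x [0.272 0.962 0.004] squaring rotvec [-0.0035  0.0015  0.    ]
```

View pics/w2.png

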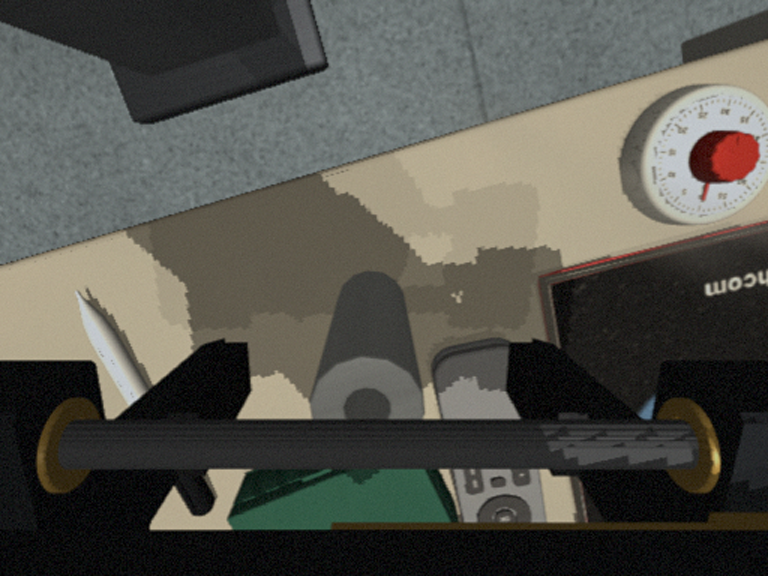

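```bash
python3 - <<'E'
from h import *
w=load('wrist'); print(onplane(w,[[243.7,269.5]],.105))
E
```

```text
[[0.40734167 0.19639107 0.105     ]]
```

Target TCP: (0.4075, 0.1963, 0.0763).

drive_tool:
  moves:
    - {"rotation":[-0.0035,0.0015,0],"slide":[-0.04,-0.15,-0.1],"hand":100}
    - {"rotation":[0,0,0],"slide":[0,0,0],"hand":100}
    - {"rotation":[0,0,0],"slide":[0,0,0],"hand":60}
    - {"rotation":[0,0,0],"slide":[0,0,0],"hand":60}

```text
time_s: 3.18
eef_pos: [0.4077, 0.1962, 0.077]
ee_rot: [-0.564, 0.564, 0.427, -0.426]
force: [-0.5, 0.4, 0.1]
grip_width: 0.0764
```

```bash
python3 - <<'E'
from h import *
status()
E
```

```text
t 3.18 pos [0.4077 0.1962 0.077 ] grip 0.0764 F [-0.5  0.4  0.1] x [0.272 0.962 0.001] squaring rotvec [-0.0005  0.0012  0.    ]
```

Well placed, so I close slowly.

drive_tool:
  moves:
    - {"rotation":[0,0,0],"slide":[0,0,0],"hand":50}
    - {"rotation":[0,0,0],"slide":[0,0,0],"hand":45}
    - {"rotation":[0,0,0],"slide":[0,0,0],"hand":40}
    - {"rotation":[0,0,0],"slide":[0,0,0],"hand":35}
    - {"rotation":[0,0,0],"slide":[0,0,0],"hand":30}

```text
time_s: 3.6
eef_pos: [0.4077, 0.1961, 0.077]
ee_rot: [-0.564, 0.564, 0.427, -0.426]
force: [-0.2, -0.1, 0.5]
grip_width: 0.0437
```

drive_tool:
  moves:
    - {"rotation":[0,0,0],"slide":[0,0,0],"hand":20}
    - {"rotation":[0,0,0],"slide":[0,0,0],"hand":20}
    - {"rotation":[0,0,0],"slide":[0,0,0],"hand":20}

```text
time_s: 3.85
eef_pos: [0.4077, 0.1963, 0.077]
ee_rot: [-0.564, 0.564, 0.427, -0.426]
force: [0.1, 1.4, -0.3]
grip_width: 0.0339
```

```bash
python3 - <<'E'
from h import *
status()
E
```

```text
t 3.85 pos [0.4077 0.1963 0.077 ] grip 0.0339 F [ 0.1  1.4 -0.3] x [0.273 0.962 0.001] squaring rotvec [-0.0007  0.0012  0.    ]
```

drive_tool:
  moves:
    - {"rotation":[0,0,0],"slide":[0,0,0.3],"hand":20}
    - {"rotation":[0,0,0],"slide":[0,0,0.6],"hand":20}
    - {"rotation":[0,0,0],"slide":[0,0,1],"hand":20}
    - {"rotation":[0,0,0],"slide":[0,0,1],"hand":20}
    - {"rotation":[0,0,0],"slide":[0,0,1],"hand":20}

```text
time_s: 4.27
eef_pos: [0.4029, 0.1932, 0.1745]
ee_rot: [0.564, -0.564, -0.422, 0.431]
force: [1.0, 0.9, -1.1]
grip_width: 0.0338
```

drive_tool:
  moves:
    - {"rotation":[0,0,0],"slide":[0,0,1],"hand":20}
    - {"rotation":[0,0,0],"slide":[0,0,1],"hand":20}
    - {"rotation":[0,0,0],"slide":[0,0,0.8],"hand":20}
    - {"rotation":[0,0,0],"slide":[0,0,0.4],"hand":20}
    - {"rotation":[0,0,0],"slide":[0,0,0],"hand":20}

```text
time_s: 4.68
eef_pos: [0.4032, 0.1926, 0.2653]
ee_rot: [0.564, -0.564, -0.424, 0.428]
force: [0.3, 0.9, -1.1]
grip_width: 0.0336
```

```bash
python3 - <<'E'
from h import *
status()
E
```

```text
t 4.68 pos [0.4032 0.1926 0.2653] grip 0.0336 F [ 0.3  0.9 -1.1] x [ 0.274  0.962 -0.004] squaring rotvec [ 0.0028 -0.0039  0.    ]
```

drive_tool:
  moves:
    - {"rotation":[0,0,0],"slide":[0.5,-0.5,0],"hand":20}
    - {"rotation":[0,0,0],"slide":[0.9,-0.87,0],"hand":20}
    - {"rotation":[0,0,0],"slide":[0.9,-0.87,0],"hand":20}
    - {"rotation":[0,0,0],"slide":[0.9,-0.87,0],"hand":20}
    - {"rotation":[0,0,0],"slide":[0.9,-0.87,0],"hand":20}

```text
time_s: 5.1
eef_pos: [0.5025, 0.0949, 0.2643]
ee_rot: [0.563, -0.559, -0.428, 0.432]
force: [0.7, -0.2, -1.2]
grip_width: 0.0337
```

drive_tool:
  moves:
    - {"rotation":[0,0,0],"slide":[0.9,-0.87,0],"hand":20}
    - {"rotation":[0,0,0],"slide":[0.9,-0.87,0],"hand":20}
    - {"rotation":[0,0,0],"slide":[0.7,-0.67,0],"hand":20}
    - {"rotation":[0,0,0],"slide":[0.4,-0.4,0],"hand":20}
    - {"rotation":[0,0,0],"slide":[0,0,0],"hand":20}

```text
time_s: 5.52
eef_pos: [0.5782, 0.0132, 0.2597]
ee_rot: [0.564, -0.561, -0.423, 0.433]
force: [0.3, -1.0, -0.9]
grip_width: 0.0337
```

```bash
python3 - <<'E'
from h import *
status()
E
```

```text
t 5.52 pos [0.5782 0.0132 0.2597] grip 0.0337 F [ 0.3 -1.  -0.9] x [ 0.267  0.964 -0.009] squaring rotvec [ 0.0053 -0.0134  0.    ]
```

drive_tool:
  moves:
    - {"rotation":[0.0053,-0.0134,0],"slide":[0.7,-0.45,0],"hand":20}
    - {"rotation":[0,0,0],"slide":[0.6,-0.4,0],"hand":20}
    - {"rotation":[0,0,0],"slide":[0.1,0,0],"hand":20}
    - {"rotation":[0,0,0],"slide":[0,0,0],"hand":20}

```text
time_s: 5.85
eef_pos: [0.6104, -0.0075, 0.2556]
ee_rot: [0.565, -0.561, -0.426, 0.43]
force: [0.6, 0.2, -2.1]
grip_width: 0.0337
```

```bash
python3 - <<'E'
from h import *
status()
for n in ['scene','wrist','top']:
    w=grab(n); save(n+'3',w['frame'])
s,R=status(); print(s['joint_pos'])
E
```

```text
t 5.85 pos [ 0.6104 -0.0075  0.2556] grip 0.0337 F [ 0.6  0.2 -2.1] x [ 0.268  0.964 -0.002] squaring rotvec [-0.0006 -0.0082 -0.    ]
t 6.0 pos [ 0.6099 -0.0069  0.2561] grip 0.0339 F [ 0.4  0.5 -1.1] x [ 0.266  0.964 -0.001] squaring rotvec [-0.001  -0.0079 -0.    ]
[-0.29194788  0.4662376   0.3183329   1.64061675 -0.1623857   1.06865171
  1.37525979]
```

View pics/scene3.png

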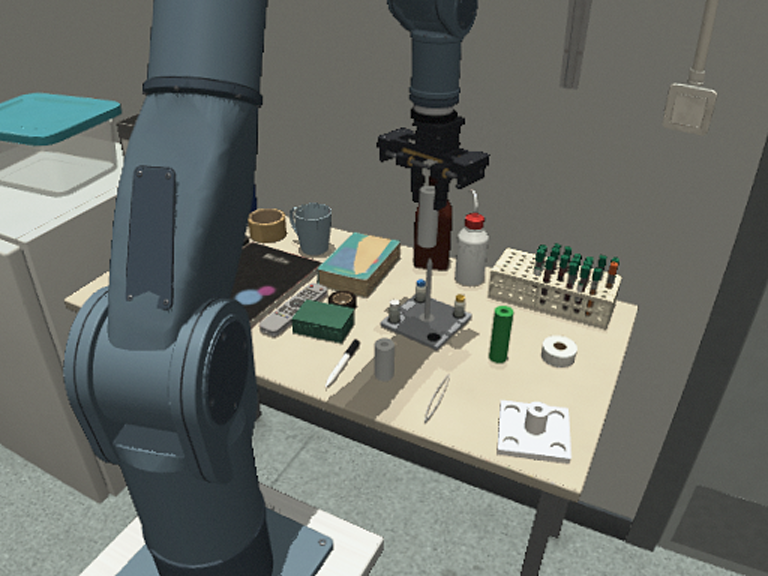

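View pics/wrist3.png

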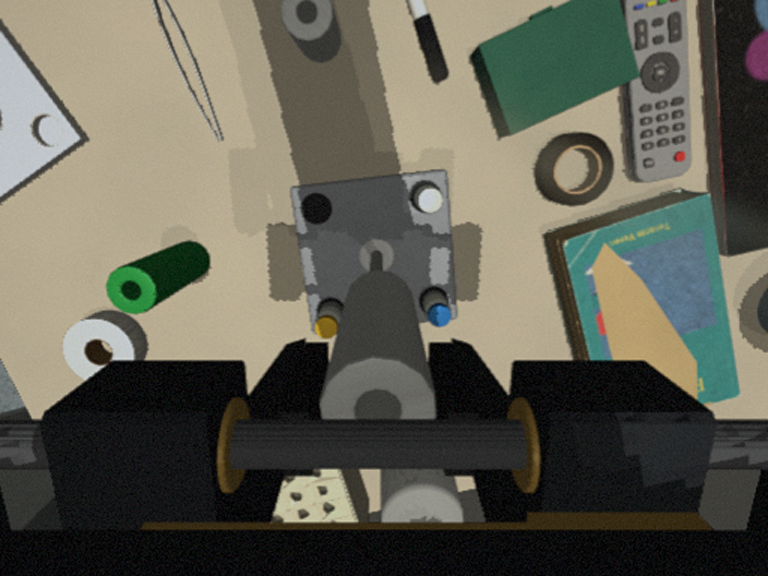

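```bash
python3 - <<'E'
from h import *
w=load('wrist'); s,R=status()
save('w3c',cv2.resize(w['frame'][140:290,200:300],None,fx=4,fy=4,interpolation=cv2.INTER_NEAREST),1)
sc=load('scene'); save('s3c',cv2.resize(sc['frame'][115:225,255:320],None,fx=5.4,fy=5.4,interpolation=cv2.INTER_NEAREST),1)
t=load('top'); save('t3c',cv2.resize(t['frame'][110:220,220:330],None,fx=5,fy=5,interpolation=cv2.INTER_NEAREST),1)
E
```

```text
t 6.0 pos [ 0.6099 -0.0069  0.2561] grip 0.0339 F [ 0.4  0.5 -1.1] x [ 0.266  0.964 -0.001] squaring rotvec [-0.001  -0.0079 -0.    ]
```

View pics/w3c.png

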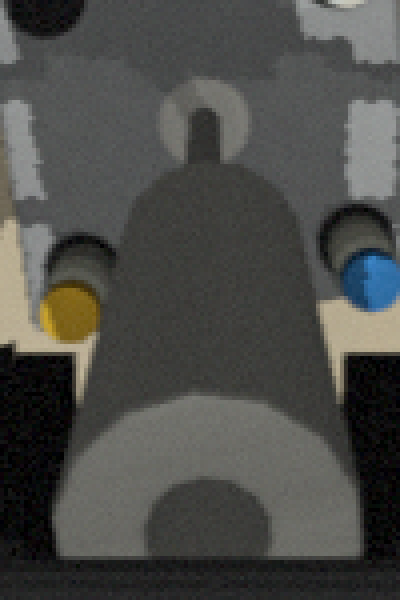

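View pics/s3c.png

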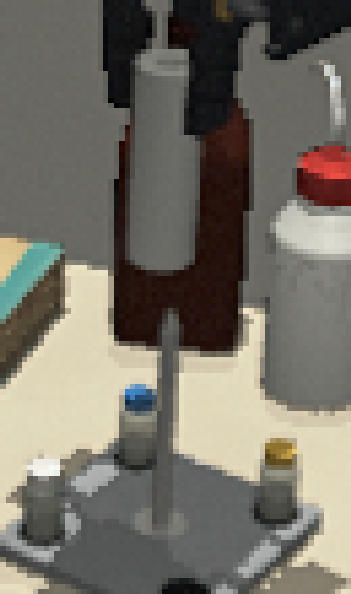

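View pics/t3c.png

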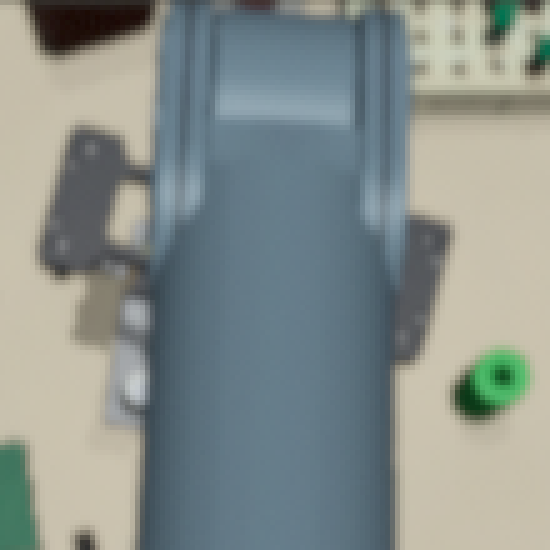

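```bash
python3 - <<'E'
from h import *
w=load('wrist'); s,R=status(); e=s['eef_pos']; zb=e[2]-.077; 
c=lambda u,v:[u/4+200-.5,v/4+140-.5]
F=onplane(w,[c(204,121)],.015)[0]; B=onplane(w,[c(208,530)],zb+.105)[0]
print('foot',F,'bore top',B, 'sleeve top L/R edges mid',onplane(w,[c(55,520),c(360,520)],zb+.105).mean(0))
# bottom arc: apex = point on circle radius 17 in viewing direction from camera
A=onplane(w,[c(212,162)],zb)[0]; o=ray(w,[[0,0]])[0]
print('apex',A,'cam',o)
print('bottom ctr predicted px', (proj(w,[*e[:2],zb])-[199.5,139.5])*4,'L/R edges', (proj(w,[[*(e[:2]-R[:2,0]*.017),zb],[*(e[:2]+R[:2,0]*.017),zb],[*(e[:2]-R[:2,1]*0-R[:2,2]*.017),zb],[*(e[:2]+R[:2,2]*.017),zb]])-[199.5,139.5])*4)
for p in (F,B): 
    d=p[:2]-e[:2]; print('along jaw',d@R[:2,0],'along tool z',d@R[:2,2])
print(R[:,2])
sc=load('scene'); cs=lambda u,v:[u/5.4+255-.5,v/5.4+115-.5]
print('scene sleeve bottom ctr px pred',(proj(sc,[[*e[:2],zb],[*e[:2],zb+.105],[.6149,-.010,.144],[.617,-.01,.144]])-[254.5,114.5])*5.4)
E
```

```text
t 6.0 pos [ 0.6099 -0.0069  0.2561] grip 0.0339 F [ 0.4  0.5 -1.1] x [ 0.266  0.964 -0.001] squaring rotvec [-0.001  -0.0079 -0.    ]
foot [ 0.6173157  -0.01209752  0.015     ] bore top [ 0.60985623 -0.00779738  0.2840623 ] sleeve top L/R edges mid [ 0.60870252 -0.00753551  0.2840623 ]
apex [ 0.59455913 -0.00311787  0.1790623 ] cam [0.54512931 0.01064238 0.40244366]
bottom ctr predicted px [[214.59811664 243.9955418 ]] L/R edges [[124.2218617  244.10420354]
 [305.00736375 243.88787881]
 [214.66846154 328.99116261]
 [214.52519498 155.72263556]]
along jaw -0.00305975017442556 along tool z -0.00851365359379025
along jaw -0.000902353242298745 along tool z -0.0001783954757604037
[-0.96382599  0.26641713  0.00783359]
scene sleeve bottom ctr px pred [[157.1366761  251.96227039]
 [166.48491427  56.30144044]
 [163.82673295 310.22947992]
 [165.50388986 308.3697292 ]]
```

The scene view shows the sleeve's bottom about 6 mm short of the rod tip. The wrist view agrees: the foot disc is at crop (204,121) and the sleeve axis at about 210. Target TCP is (0.6165, -0.0112).

drive_tool:
  moves:
    - {"rotation":[-0.001,-0.0079,0],"slide":[0.27,-0.17,-0.4],"hand":20}
    - {"rotation":[0,0,0],"slide":[0,0,-0.3],"hand":20}
    - {"rotation":[0,0,0],"slide":[0,0,0],"hand":20}
    - {"rotation":[0,0,0],"slide":[0,0,0],"hand":20}

```text
time_s: 6.33
eef_pos: [0.6155, -0.0088, 0.2367]
ee_rot: [0.562, -0.562, -0.429, 0.429]
force: [0.8, 0.7, -0.9]
grip_width: 0.0339
```

```bash
python3 - <<'E'
from h import *
status()
E
```

```text
t 6.33 pos [ 0.6155 -0.0088  0.2367] grip 0.0339 F [ 0.8  0.7 -0.9] x [0.263 0.965 0.001] squaring rotvec [-0.0013 -0.0001 -0.    ]
```

drive_tool:
  moves:
    - {"rotation":[-0.0013,0,0],"slide":[0.04,-0.1,-0.25],"hand":20}
    - {"rotation":[0,0,0],"slide":[0,0,0],"hand":20}
    - {"rotation":[0,0,0],"slide":[0,0,0],"hand":20}

```text
time_s: 6.58
eef_pos: [0.6161, -0.0111, 0.2294]
ee_rot: [0.562, -0.562, -0.429, 0.43]
force: [-0.4, 0.3, -0.2]
grip_width: 0.0341
```

```bash
python3 - <<'E'
from h import *
s,R=status()
w=grab('wrist'); save('w4c',cv2.resize(w['frame'][140:290,200:300],None,fx=4,fy=4,interpolation=cv2.INTER_NEAREST),1)
sc=grab('scene'); save('s4c',cv2.resize(sc['frame'][115:225,255:320],None,fx=5.4,fy=5.4,interpolation=cv2.INTER_NEAREST),1)
s,R=status(); e=s['eef_pos']; zb=e[2]-.077
print((proj(sc,[[*e[:2],zb],[*e[:2],.144]])-[254.5,114.5])*5.4)
E
```

```text
t 6.58 pos [ 0.6161 -0.0111  0.2294] grip 0.0341 F [-0.4  0.3 -0.2] x [ 0.263  0.965 -0.   ] squaring rotvec [-0.0001 -0.0011 -0.    ]
t 6.68 pos [ 0.616  -0.0112  0.2295] grip 0.034 F [-0.2  0.5 -1.5] x [ 0.263  0.965 -0.   ] squaring rotvec [ 0.     -0.0011  0.    ]
[[167.63185534 295.16493235]
 [166.86891488 309.76758671]]
```

View pics/w4c.png

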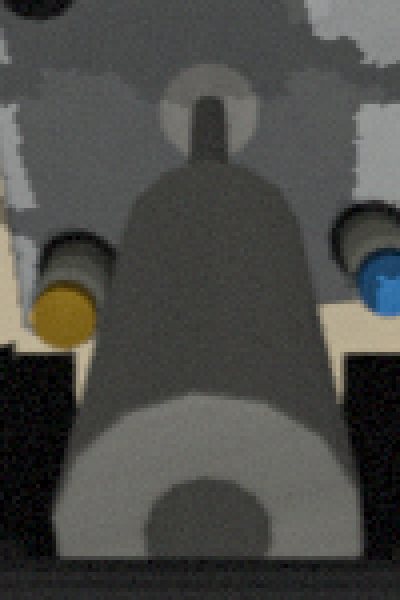

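View pics/s4c.png

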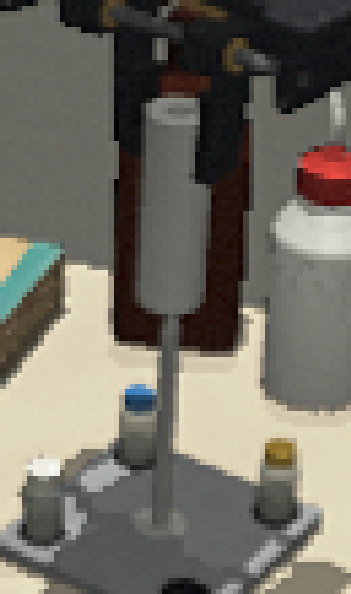

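```bash
python3 - <<'E'
from h import *
w=load('wrist'); s,R=status(); e=s['eef_pos']; zb=e[2]-.077
c=lambda u,v:[u/4+200-.5,v/4+140-.5]
F=onplane(w,[c(209.5,109)],.015)[0]; B=onplane(w,[c(208,530)],zb+.105)[0]
print(F,B,F-B)
E
```

```text
t 6.68 pos [ 0.616  -0.0112  0.2295] grip 0.034 F [-0.2  0.5 -1.5] x [ 0.263  0.965 -0.   ] squaring rotvec [ 0.     -0.0011  0.    ]
[ 0.61717982 -0.01183867  0.015     ] [ 0.61605764 -0.01157104  0.25748204] [ 0.00112218 -0.00026763 -0.24248204]
```

drive_tool:
  moves:
    - {"rotation":[0,-0.0011,0],"slide":[0.03,0,-0.3],"hand":20}
    - {"rotation":[0,0,0],"slide":[0,0,-0.25],"hand":20}
    - {"rotation":[0,0,0],"slide":[0,0,-0.1],"hand":20}
    - {"rotation":[0,0,0],"slide":[0,0,0],"hand":20}

```text
time_s: 7.02
eef_pos: [0.6172, -0.0111, 0.2121]
ee_rot: [-0.562, 0.562, 0.43, -0.429]
force: [-0.4, 0.4, -1.5]
grip_width: 0.0337
```

```bash
python3 - <<'E'
from h import *
status()
E
```

```text
t 7.02 pos [ 0.6172 -0.0111  0.2121] grip 0.0337 F [-0.4  0.4 -1.5] x [0.263 0.965 0.001] squaring rotvec [-0.0002  0.0013  0.    ]
```

drive_tool:
  moves:
    - {"rotation":[0,0,0],"slide":[0,0,-0.25],"hand":20}
    - {"rotation":[0,0,0],"slide":[0,0,-0.25],"hand":20}
    - {"rotation":[0,0,0],"slide":[0,0,-0.25],"hand":20}
    - {"rotation":[0,0,0],"slide":[0,0,0],"hand":20}

```text
time_s: 7.35
eef_pos: [0.617, -0.011, 0.1911]
ee_rot: [-0.562, 0.562, 0.43, -0.429]
force: [-0.5, 0.2, -2.4]
grip_width: 0.0343
```

```bash
python3 - <<'E'
from h import *
status()
E
```

```text
t 7.35 pos [ 0.617  -0.011   0.1911] grip 0.0343 F [-0.5  0.2 -2.4] x [0.263 0.965 0.   ] squaring rotvec [-0.0002  0.0008  0.    ]
```

No contact, so I carry on.

drive_tool:
  moves:
    - {"rotation":[0,0,0],"slide":[0,0,-0.3],"hand":20}
    - {"rotation":[0,0,0],"slide":[0,0,-0.3],"hand":20}
    - {"rotation":[0,0,0],"slide":[0,0,-0.3],"hand":20}
    - {"rotation":[0,0,0],"slide":[0,0,-0.3],"hand":20}
    - {"rotation":[0,0,0],"slide":[0,0,0],"hand":20}

```text
time_s: 7.77
eef_pos: [0.6167, -0.011, 0.1574]
ee_rot: [-0.562, 0.562, 0.429, -0.429]
force: [0.1, 0.3, -0.6]
grip_width: 0.0338
```

```bash
python3 - <<'E'
from h import *
status()
E
```

```text
t 7.77 pos [ 0.6167 -0.011   0.1574] grip 0.0338 F [ 0.1  0.3 -0.6] x [0.263 0.965 0.   ] squaring rotvec [-0.0001  0.0003  0.    ]
```

drive_tool:
  moves:
    - {"rotation":[0,0,0],"slide":[0,0,-0.3],"hand":20}
    - {"rotation":[0,0,0],"slide":[0,0,-0.3],"hand":20}
    - {"rotation":[0,0,0],"slide":[0,0,-0.3],"hand":20}
    - {"rotation":[0,0,0],"slide":[0,0,-0.3],"hand":20}
    - {"rotation":[0,0,0],"slide":[0,0,0],"hand":20}

```text
time_s: 8.18
eef_pos: [0.6167, -0.011, 0.1239]
ee_rot: [0.562, -0.562, -0.429, 0.429]
force: [-0.3, 0.3, -1.5]
grip_width: 0.0338
```

drive_tool:
  moves:
    - {"rotation":[0,0,0],"slide":[0,0,-0.3],"hand":20}
    - {"rotation":[0,0,0],"slide":[0,0,-0.2],"hand":20}
    - {"rotation":[0,0,0],"slide":[0,0,-0.1],"hand":20}
    - {"rotation":[0,0,0],"slide":[0,0,0],"hand":20}

```text
time_s: 8.52
eef_pos: [0.6167, -0.011, 0.107]
ee_rot: [0.562, -0.562, -0.429, 0.429]
force: [0.3, 0.1, -1.4]
grip_width: 0.0339
```

```bash
python3 - <<'E'
from h import *
status()
E
```

```text
t 8.52 pos [ 0.6167 -0.011   0.107 ] grip 0.0339 F [ 0.3  0.1 -1.4] x [ 0.263  0.965 -0.   ] squaring rotvec [-0.     -0.0001 -0.    ]
```

Expected contact is at TCP z ≈ 0.091.

drive_tool:
  moves:
    - {"rotation":[0,0,0],"slide":[0,0,-0.2],"hand":20}
    - {"rotation":[0,0,0],"slide":[0,0,-0.2],"hand":20}
    - {"rotation":[0,0,0],"slide":[0,0,-0.1],"hand":20}
    - {"rotation":[0,0,0],"slide":[0,0,0],"hand":20}

```text
time_s: 8.85
eef_pos: [0.6172, -0.011, 0.0937]
ee_rot: [-0.562, 0.562, 0.43, -0.429]
force: [-0.4, 0.2, -0.8]
grip_width: 0.0339
```

drive_tool:
  moves:
    - {"rotation":[0,0,0],"slide":[0,0,-0.1],"hand":20}
    - {"rotation":[0,0,0],"slide":[0,0,-0.1],"hand":20}
    - {"rotation":[0,0,0],"slide":[0,0,0],"hand":20}

```text
time_s: 9.1
eef_pos: [0.6191, -0.0112, 0.0914]
ee_rot: [-0.561, 0.563, 0.431, -0.428]
force: [-2.8, -0.4, -3.1]
grip_width: 0.0335
```

```bash
python3 - <<'E'
from h import *
s,R=status(); print(s['torque'])
w=grab('wrist'); save('w5',w['frame'])
sc=grab('scene'); save('s5c',cv2.resize(sc['frame'][115:225,255:320],None,fx=5.4,fy=5.4,interpolation=cv2.INTER_NEAREST),1)
s,R=status()
E
```

```text
t 9.1 pos [ 0.6191 -0.0112  0.0914] grip 0.0335 F [-2.8 -0.4 -3.1] x [0.263 0.965 0.002] squaring rotvec [-0.0007  0.0045  0.    ]
[-0.06236048  0.5676257   0.00512886]
t 9.2 pos [ 0.619  -0.0112  0.091 ] grip 0.0336 F [-2.1 -0.4  4.1] x [0.263 0.965 0.002] squaring rotvec [-0.0005  0.0046  0.    ]
```

View pics/s5c.png

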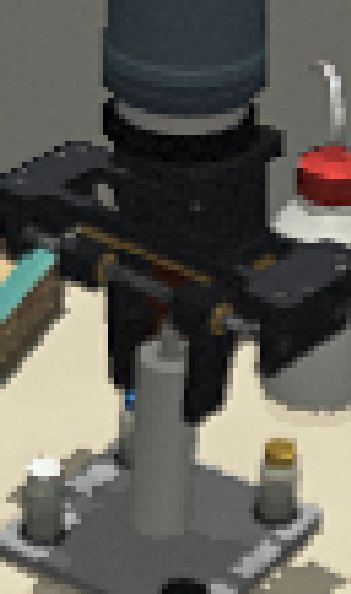

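View pics/w5.png

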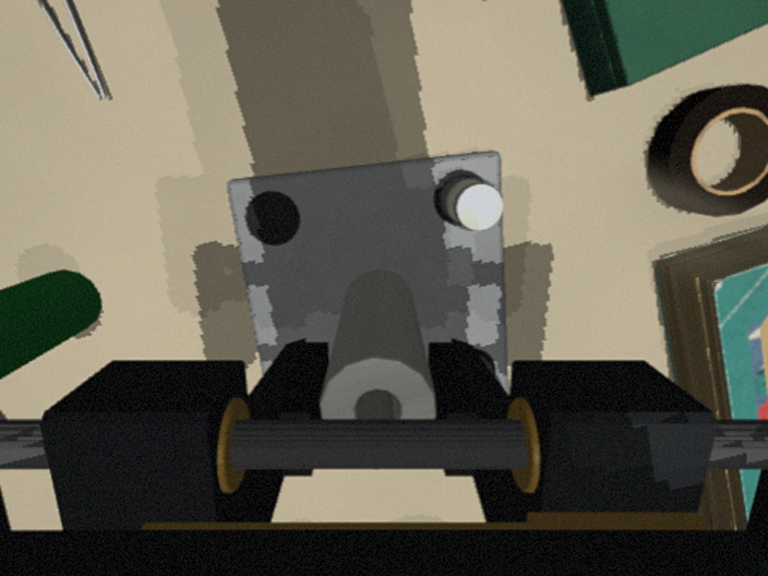

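The sleeve is on the base: z matches the expected height and there is a slight upward force. I relax the sideways load and open slowly.

drive_tool:
  moves:
    - {"rotation":[-0.0005,0.0046,0],"slide":[-0.06,0,0],"hand":20}
    - {"rotation":[0,0,0],"slide":[0,0,-0.01],"hand":20}

```text
time_s: 9.37
eef_pos: [0.618, -0.0111, 0.091]
ee_rot: [-0.562, 0.562, 0.43, -0.429]
force: [-0.0, -0.5, 3.7]
grip_width: 0.0336
```

```bash
python3 - <<'E'
from h import *
s,R=status(); print(s['torque'])
E
```

```text
t 9.37 pos [ 0.618  -0.0111  0.091 ] grip 0.0336 F [-0.  -0.5  3.7] x [0.263 0.965 0.   ] squaring rotvec [-0.0001  0.001   0.    ]
[-0.07357207  0.25934692 -0.02195012]
```

drive_tool:
  moves:
    - {"rotation":[0,0,0],"slide":[0,0,0],"hand":45}
    - {"rotation":[0,0,0],"slide":[0,0,0],"hand":60}
    - {"rotation":[0,0,0],"slide":[0,0,0],"hand":80}
    - {"rotation":[0,0,0],"slide":[0,0,0],"hand":100}
    - {"rotation":[0,0,0],"slide":[0,0,0],"hand":100}

```text
time_s: 9.78
eef_pos: [0.6186, -0.011, 0.0908]
ee_rot: [-0.561, 0.562, 0.43, -0.429]
force: [-0.3, -0.3, 0.5]
grip_width: 0.0641
```

```bash
python3 - <<'E'
from h import *
s,R=status()
w=grab('wrist'); save('w6',w['frame']); P=cloud(w)
m=(abs(P[...,2]-.119)<.004)&(np.hypot(P[...,0]-.617,P[...,1]+.011)<.03); print(m.sum(),np.median(P[m],0))
sc=grab('scene'); save('s6c',cv2.resize(sc['frame'][115:225,255:320],None,fx=5.4,fy=5.4,interpolation=cv2.INTER_NEAREST),1)
E
```

```text
t 9.78 pos [ 0.6186 -0.011   0.0908] grip 0.0641 F [-0.3 -0.3  0.5] x [0.263 0.965 0.   ] squaring rotvec [0.0001 0.0022 0.    ]
2777 [ 0.6110734  -0.00865013  0.11917064]
```

View pics/s6c.png

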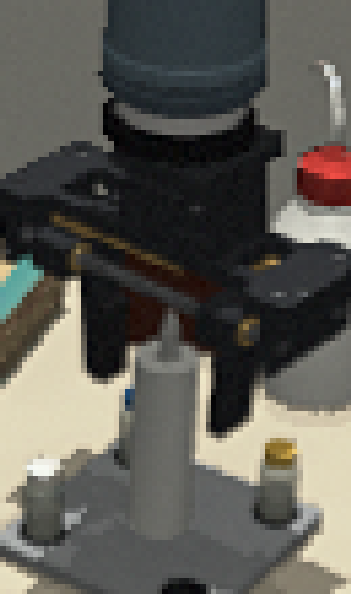

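View pics/w6.png

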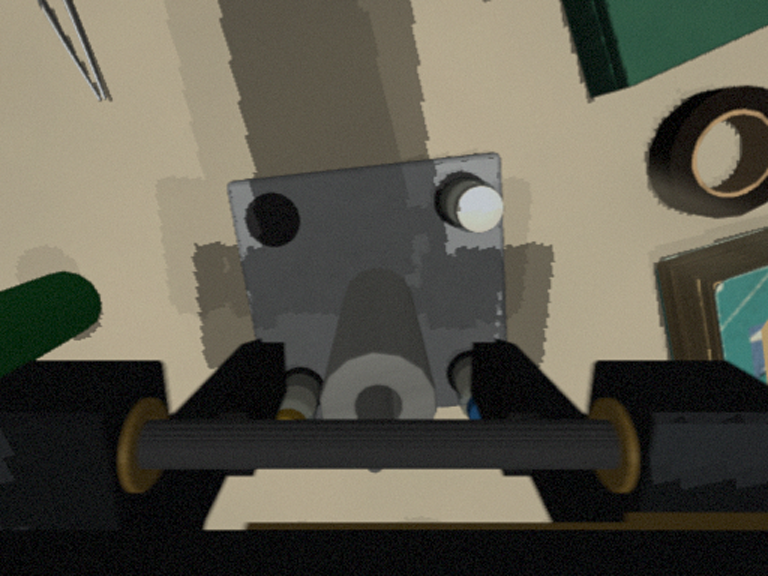

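The sleeve stands on the base with its top at z = 0.119 and the rod tip showing above it at crop (170,330). The fingers are clear, so I raise the hand.

drive_tool:
  moves:
    - {"rotation":[0,0.0022,0],"slide":[0,0,0.2],"hand":100}
    - {"rotation":[0,0,0],"slide":[0,0,0.4],"hand":100}
    - {"rotation":[0,0,0],"slide":[0,0,0.7],"hand":100}
    - {"rotation":[0,0,0],"slide":[0,0,1],"hand":100}
    - {"rotation":[0,0,0],"slide":[0,0,1],"hand":100}

```text
time_s: 10.3
eef_pos: [0.6143, -0.011, 0.1729]
ee_rot: [0.564, -0.56, -0.426, 0.433]
force: [-0.0, -0.1, 0.4]
grip_width: 0.0883
```

drive_tool:
  moves:
    - {"rotation":[0,0,0],"slide":[0,0,1],"hand":100}
    - {"rotation":[0,0,0],"slide":[0,0,0.7],"hand":100}
    - {"rotation":[0,0,0],"slide":[-0.3,-0.5,0.3],"hand":100}
    - {"rotation":[0,0,0],"slide":[-0.65,-0.95,0],"hand":100}
    - {"rotation":[0,0,0],"slide":[-0.65,-0.95,0],"hand":100}

```text
time_s: 10.72
eef_pos: [0.5783, -0.0678, 0.235]
ee_rot: [-0.56, 0.56, 0.434, -0.43]
force: [0.7, -0.8, 0.7]
grip_width: 0.0883
```

```bash
python3 - <<'E'
from h import *
s,R=status(); print(s['joint_pos'])
E
```

```text
t 10.72 pos [ 0.5783 -0.0678  0.235 ] grip 0.0883 F [ 0.7 -0.8  0.7] x [0.253 0.967 0.003] squaring rotvec [-0.0021  0.0038  0.    ]
[-0.20487882  0.43446499  0.32582705  1.7459216  -0.16545605  0.98420899
  1.4986881 ]
```

drive_tool:
  moves:
    - {"rotation":[-0.0021,0.0038,0],"slide":[-0.68,-0.95,0],"hand":100}
    - {"rotation":[0,0,0],"slide":[-0.68,-0.95,0],"hand":100}
    - {"rotation":[0,0,0],"slide":[-0.68,-0.95,0],"hand":100}
    - {"rotation":[0,0,0],"slide":[-0.68,-0.95,0],"hand":100}
    - {"rotation":[0,0,0],"slide":[-0.68,-0.95,0],"hand":100}

```text
time_s: 11.13
eef_pos: [0.4845, -0.1953, 0.2365]
ee_rot: [-0.56, 0.56, 0.432, -0.432]
force: [-0.5, -2.0, 0.3]
grip_width: 0.0883
```

drive_tool:
  moves:
    - {"rotation":[0,0,0],"slide":[-0.68,-0.95,0],"hand":100}
    - {"rotation":[0,0,0],"slide":[-0.68,-0.95,0],"hand":100}
    - {"rotation":[0,0,0],"slide":[-0.5,-0.7,0],"hand":100}
    - {"rotation":[0,0,0],"slide":[0,0,0],"hand":100}
    - {"rotation":[0,0,0],"slide":[0,0,0],"hand":100}

```text
time_s: 11.55
eef_pos: [0.4239, -0.2724, 0.2373]
ee_rot: [-0.563, 0.564, 0.426, -0.428]
force: [-0.0, 0.4, 0.6]
grip_width: 0.0881
```

```bash
python3 - <<'E'
from h import *
s,R=status(); print(s['joint_pos'])
w=grab('wrist'); save('w7',w['frame']); sc=grab('scene'); save('s7',sc['frame'])
s,R=status()
E
```

```text
t 11.55 pos [ 0.4239 -0.2724  0.2373] grip 0.0881 F [-0.   0.4  0.6] x [ 0.27   0.963 -0.003] squaring rotvec [ 0.0024 -0.002   0.    ]
[ 0.13202857  0.30311109  0.4217161   1.94031384 -0.14928493  0.92917164
  1.92406347]
t 11.65 pos [ 0.4248 -0.2716  0.2372] grip 0.0882 F [0.6 0.4 0.6] x [ 0.268  0.963 -0.003] squaring rotvec [ 0.0024 -0.002   0.    ]
```

View pics/w7.png

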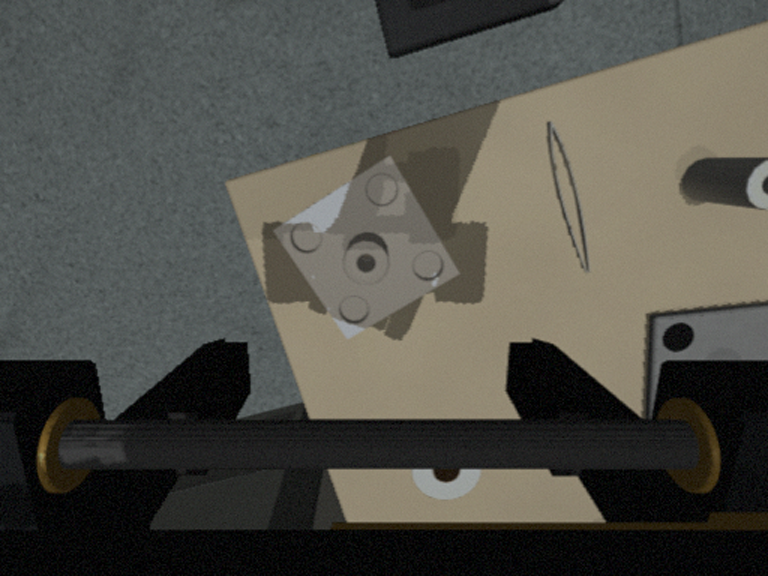

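View pics/s7.png

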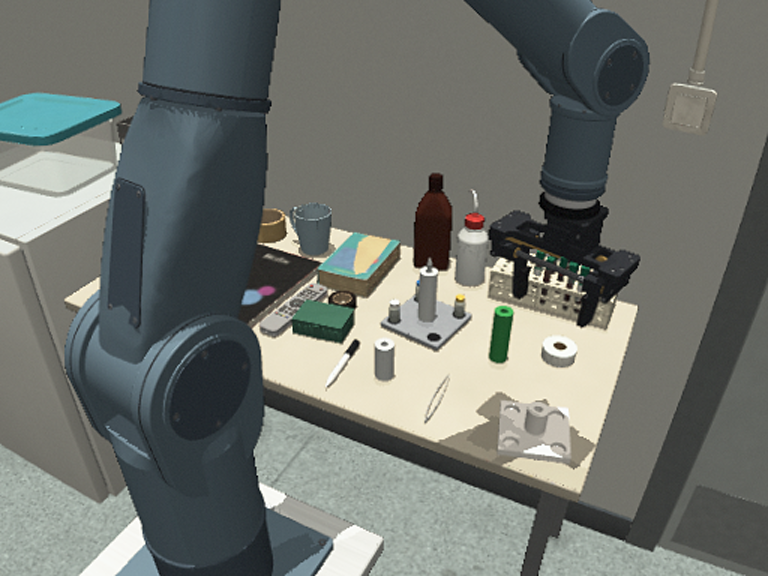

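The sleeve stands on the stand at (428,295) in the scene view. The wrist view shows the tier's hub bore at (366,263).

```bash
python3 - <<'E'
from h import *
w=load('wrist'); s,R=status(); p=onplane(w,[[366/1.5-.5,263.5/1.5-.5]],.054)[0]; print(p,p[:2]-s['eef_pos'][:2],(p[:2]-s['eef_pos'][:2])/.025)
E
```

```text
t 11.65 pos [ 0.4248 -0.2716  0.2372] grip 0.0882 F [0.6 0.4 0.6] x [ 0.268  0.963 -0.003] squaring rotvec [ 0.0024 -0.002   0.    ]
[ 0.42546624 -0.28328319  0.054     ] [ 0.00064409 -0.01170263] [ 0.02576379 -0.46810528]
```

drive_tool:
  moves:
    - {"rotation":[0.0024,-0.002,0],"slide":[0.04,-0.44,-1],"hand":100}
    - {"rotation":[0,0,0],"slide":[0,0,-1],"hand":100}
    - {"rotation":[0,0,0],"slide":[0,0,-1],"hand":100}
    - {"rotation":[0,0,0],"slide":[0,0,-1],"hand":100}
    - {"rotation":[0,0,0],"slide":[0,0,-1],"hand":100}

```text
time_s: 12.07
eef_pos: [0.4345, -0.2795, 0.1131]
ee_rot: [-0.557, 0.565, 0.434, -0.428]
force: [0.4, -0.2, -0.7]
grip_width: 0.0879
```

drive_tool:
  moves:
    - {"rotation":[0,0,0],"slide":[0,0,-0.7],"hand":100}
    - {"rotation":[0,0,0],"slide":[0,0,-0.4],"hand":100}
    - {"rotation":[0,0,0],"slide":[0,0,0],"hand":100}
    - {"rotation":[0,0,0],"slide":[0,0,0],"hand":100}

```text
time_s: 12.4
eef_pos: [0.4347, -0.273, 0.0793]
ee_rot: [-0.558, 0.56, 0.436, -0.431]
force: [-0.1, -0.4, 0.5]
grip_width: 0.0881
```

```bash
python3 - <<'E'
from h import *
s,R=status()
w=grab('wrist'); save('w8',w['frame'])
s,R=status()
E
```

```text
t 12.4 pos [ 0.4347 -0.273   0.0793] grip 0.0881 F [-0.1 -0.4  0.5] x [0.249 0.969 0.005] squaring rotvec [-0.0032  0.0078  0.    ]
t 12.45 pos [ 0.4349 -0.2729  0.0795] grip 0.0881 F [-0.1  1.2  0.7] x [0.248 0.969 0.005] squaring rotvec [-0.0031  0.0082  0.    ]
```

View pics/w8.png

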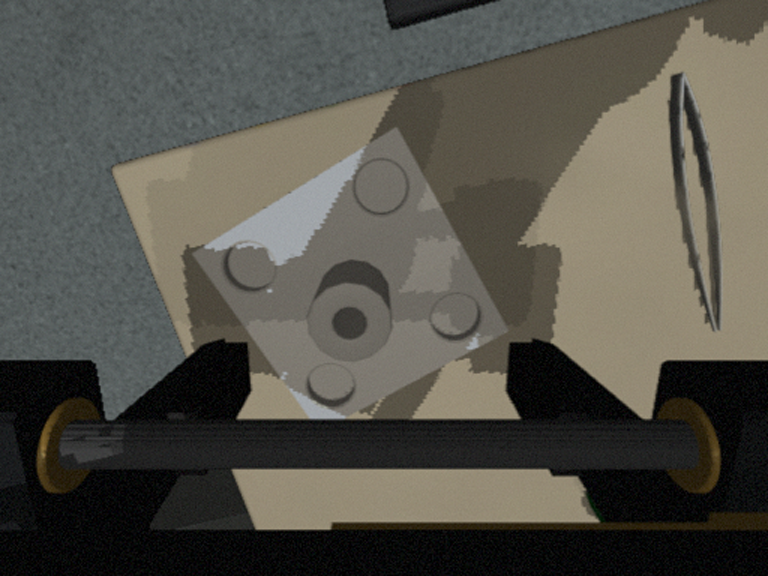

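```bash
python3 - <<'E'
from h import *
w=load('wrist'); s,R=status(); p=onplane(w,[[349/1.5-.5,322/1.5-.5]],.054)[0]; print(p,p[:2]-s['eef_pos'][:2],(p[:2]-s['eef_pos'][:2])/.025)
E
```

```text
t 12.45 pos [ 0.4349 -0.2729  0.0795] grip 0.0881 F [-0.1  1.2  0.7] x [0.248 0.969 0.005] squaring rotvec [-0.0031  0.0082  0.    ]
[ 0.42513638 -0.28269823  0.054     ] [-0.00972415 -0.00975949] [-0.38896588 -0.39037971]
```

drive_tool:
  moves:
    - {"rotation":[-0.0031,0.0082,0],"slide":[-0.39,-0.39,0],"hand":100}
    - {"rotation":[0,0,0],"slide":[0,0,0],"hand":100}
    - {"rotation":[0,0,0],"slide":[0,0,0],"hand":100}

```text
time_s: 12.7
eef_pos: [0.4263, -0.2843, 0.0823]
ee_rot: [-0.557, 0.56, 0.434, -0.433]
force: [-0.4, 0.4, 0.1]
grip_width: 0.0884
```

```bash
python3 - <<'E'
from h import *
s,R=status()
E
```

```text
t 12.7 pos [ 0.4263 -0.2843  0.0823] grip 0.0884 F [-0.4  0.4  0.1] x [ 0.247  0.969 -0.001] squaring rotvec [0.0024 0.0035 0.    ]
```

drive_tool:
  moves:
    - {"rotation":[0.0024,0.0035,0],"slide":[-0.04,0.06,-0.4],"hand":100}
    - {"rotation":[0,0,0],"slide":[0,0,-0.4],"hand":100}
    - {"rotation":[0,0,0],"slide":[0,0,-0.4],"hand":100}
    - {"rotation":[0,0,0],"slide":[0,0,-0.3],"hand":100}
    - {"rotation":[0,0,0],"slide":[0,0,0],"hand":100}

```text
time_s: 13.12
eef_pos: [0.426, -0.2836, 0.0427]
ee_rot: [-0.558, 0.56, 0.434, -0.433]
force: [0.6, 0.2, 0.4]
grip_width: 0.0884
```

```bash
python3 - <<'E'
from h import *
s,R=status()
E
```

```text
t 13.12 pos [ 0.426  -0.2836  0.0427] grip 0.0884 F [0.6 0.2 0.4] x [ 0.248  0.969 -0.001] squaring rotvec [0.0014 0.0032 0.    ]
```

drive_tool:
  moves:
    - {"rotation":[0.0014,0.0032,0],"slide":[-0.03,0.03,-0.4],"hand":100}
    - {"rotation":[0,0,0],"slide":[0,0,-0.3],"hand":100}
    - {"rotation":[0,0,0],"slide":[0,0,-0.1],"hand":80}
    - {"rotation":[0,0,0],"slide":[0,0,0],"hand":60}
    - {"rotation":[0,0,0],"slide":[0,0,0],"hand":60}

```text
time_s: 13.53
eef_pos: [0.4243, -0.2822, 0.0188]
ee_rot: [0.56, -0.557, -0.433, 0.434]
force: [-0.2, 0.7, 0.1]
grip_width: 0.0702
```

```bash
python3 - <<'E'
from h import *
s,R=status()
E
```

```text
t 13.53 pos [ 0.4243 -0.2822  0.0188] grip 0.0702 F [-0.2  0.7  0.1] x [0.248 0.969 0.001] squaring rotvec [-0.0017 -0.003  -0.    ]
```

drive_tool:
  moves:
    - {"rotation":[-0.0017,-0.003,0],"slide":[0.04,-0.02,0.02],"hand":50}
    - {"rotation":[0,0,0],"slide":[0,0,0],"hand":45}
    - {"rotation":[0,0,0],"slide":[0,0,0],"hand":40}
    - {"rotation":[0,0,0],"slide":[0,0,0],"hand":35}
    - {"rotation":[0,0,0],"slide":[0,0,0],"hand":30}
  squeeze: 35

```text
time_s: 13.95
eef_pos: [0.4262, -0.2833, 0.0205]
ee_rot: [-0.558, 0.559, 0.434, -0.433]
force: [0.5, -0.1, 0.6]
grip_width: 0.0371
```

drive_tool:
  moves:
    - {"rotation":[0,0,0],"slide":[0,0,0],"hand":20}
    - {"rotation":[0,0,0],"slide":[0,0,0],"hand":20}
    - {"rotation":[0,0,0],"slide":[0,0,0],"hand":20}

```text
time_s: 14.2
eef_pos: [0.4262, -0.2831, 0.0205]
ee_rot: [-0.558, 0.559, 0.434, -0.433]
force: [0.2, -0.1, -0.8]
grip_width: 0.0332
```

```bash
python3 - <<'E'
from h import *
s,R=status()
E
```

```text
t 14.2 pos [ 0.4262 -0.2831  0.0205] grip 0.0332 F [ 0.2 -0.1 -0.8] x [ 0.248  0.969 -0.001] squaring rotvec [0.0013 0.0023 0.    ]
```

drive_tool:
  moves:
    - {"rotation":[0,0,0],"slide":[0,0,0.3],"hand":20}
    - {"rotation":[0,0,0],"slide":[0,0,0.6],"hand":20}
    - {"rotation":[0,0,0],"slide":[0,0,0.8],"hand":20}
    - {"rotation":[0,0,0],"slide":[0,0,1],"hand":20}
    - {"rotation":[0,0,0],"slide":[0,0,1],"hand":20}

```text
time_s: 14.62
eef_pos: [0.4206, -0.2799, 0.1122]
ee_rot: [0.562, -0.555, -0.432, 0.435]
force: [0.4, -0.1, -2.4]
grip_width: 0.0334
```

drive_tool:
  moves:
    - {"rotation":[0,0,0],"slide":[0,0,1],"hand":20}
    - {"rotation":[0,0,0],"slide":[0,0,1],"hand":20}
    - {"rotation":[0,0,0],"slide":[0,0,0.9],"hand":20}
    - {"rotation":[0,0,0],"slide":[0,0,0.6],"hand":20}
    - {"rotation":[0,0,0],"slide":[0,0,0.2],"hand":20}

```text
time_s: 15.03
eef_pos: [0.4189, -0.2796, 0.2137]
ee_rot: [0.562, -0.556, -0.432, 0.434]
force: [0.7, 0.0, -3.1]
grip_width: 0.0331
```

```bash
python3 - <<'E'
from h import *
s,R=status()
sc=grab('scene'); save('s9',sc['frame'])
E
```

```text
t 15.03 pos [ 0.4189 -0.2796  0.2137] grip 0.0331 F [ 0.7  0.  -3.1] x [0.25  0.968 0.003] squaring rotvec [-0.0052 -0.0081 -0.    ]
```

View pics/s9.png

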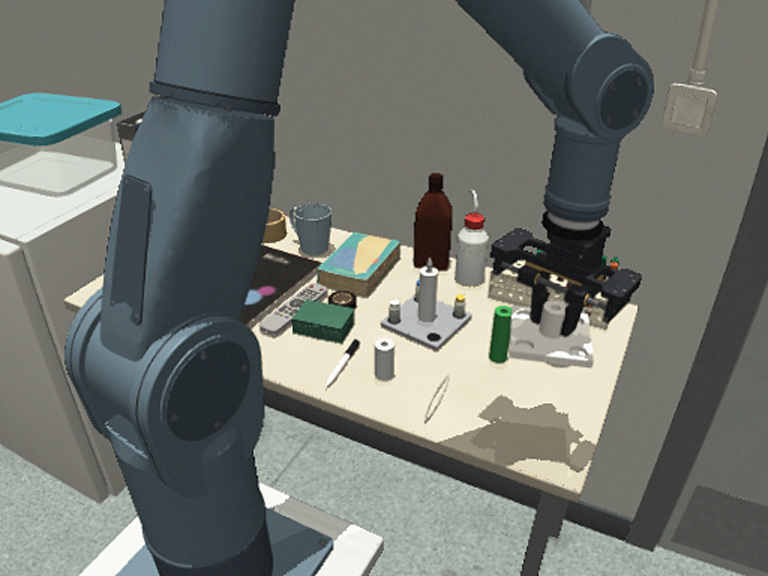

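drive_tool:
  moves:
    - {"rotation":[-0.0052,-0.0081,0],"slide":[0.4,0.5,0],"hand":20}
    - {"rotation":[0,0,0],"slide":[0.7,0.95,0.05],"hand":20}
    - {"rotation":[0,0,0],"slide":[0.7,0.95,0.05],"hand":20}
    - {"rotation":[0,0,0],"slide":[0.7,0.95,0],"hand":20}
    - {"rotation":[0,0,0],"slide":[0.7,0.95,0],"hand":20}

```text
time_s: 15.5
eef_pos: [0.4934, -0.1745, 0.2133]
ee_rot: [0.563, -0.562, -0.426, 0.431]
force: [0.5, -1.2, -3.1]
grip_width: 0.0333
```

drive_tool:
  moves:
    - {"rotation":[0,0,0],"slide":[0.7,0.95,0],"hand":20}
    - {"rotation":[0,0,0],"slide":[0.7,0.95,0],"hand":20}
    - {"rotation":[0,0,0],"slide":[0.7,0.95,0],"hand":20}
    - {"rotation":[0,0,0],"slide":[0.6,0.8,0],"hand":20}
    - {"rotation":[0,0,0],"slide":[0.4,0.5,0],"hand":20}

```text
time_s: 15.92
eef_pos: [0.5704, -0.0608, 0.2062]
ee_rot: [0.566, -0.558, -0.425, 0.434]
force: [0.2, 0.1, -3.0]
grip_width: 0.0335
```

```bash
python3 - <<'E'
from h import *
s,R=status()
E
```

```text
t 15.92 pos [ 0.5704 -0.0608  0.2062] grip 0.0335 F [ 0.2  0.1 -3. ] x [ 0.263  0.965 -0.003] squaring rotvec [-0.0011 -0.0173 -0.    ]
```

drive_tool:
  moves:
    - {"rotation":[-0.0011,-0.0173,0],"slide":[0.7,0.75,0.2],"hand":20}
    - {"rotation":[0,0,0],"slide":[0.6,0.65,0.1],"hand":20}
    - {"rotation":[0,0,0],"slide":[0.3,0.3,0.1],"hand":20}
    - {"rotation":[0,0,0],"slide":[0,0,0],"hand":20}
    - {"rotation":[0,0,0],"slide":[0,0,0],"hand":20}

```text
time_s: 16.33
eef_pos: [0.6094, -0.0137, 0.2103]
ee_rot: [0.563, -0.559, -0.428, 0.433]
force: [-0.5, -0.8, -3.0]
grip_width: 0.0332
```

```bash
python3 - <<'E'
from h import *
s,R=status()
E
```

```text
t 16.33 pos [ 0.6094 -0.0137  0.2103] grip 0.0332 F [-0.5 -0.8 -3. ] x [ 0.258  0.966 -0.003] squaring rotvec [ 0.0003 -0.01    0.    ]
```

drive_tool:
  moves:
    - {"rotation":[0.0003,-0.01,0],"slide":[0.3,0.08,0],"hand":20}
    - {"rotation":[0,0,0],"slide":[0,0,0],"hand":20}
    - {"rotation":[0,0,0],"slide":[0,0,0],"hand":20}

```text
time_s: 16.58
eef_pos: [0.615, -0.0161, 0.2092]
ee_rot: [-0.562, 0.562, 0.428, -0.43]
force: [0.2, -0.4, -2.4]
grip_width: 0.0335
```

```bash
python3 - <<'E'
from h import *
s,R=status()
w=grab('wrist'); save('w10',w['frame'])
sc=grab('scene'); save('s10c',cv2.resize(sc['frame'][105:225,235:345],None,fx=4.9,fy=4.9,interpolation=cv2.INTER_NEAREST),1)
s,R=status()
E
```

```text
t 16.58 pos [ 0.615  -0.0161  0.2092] grip 0.0335 F [ 0.2 -0.4 -2.4] x [ 0.263  0.965 -0.003] squaring rotvec [ 0.002  -0.0024  0.    ]
t 16.68 pos [ 0.6152 -0.0159  0.2094] grip 0.033 F [ 0.4  0.4 -3.1] x [ 0.263  0.965 -0.002] squaring rotvec [ 0.0019 -0.0019  0.    ]
```

View pics/w10.png

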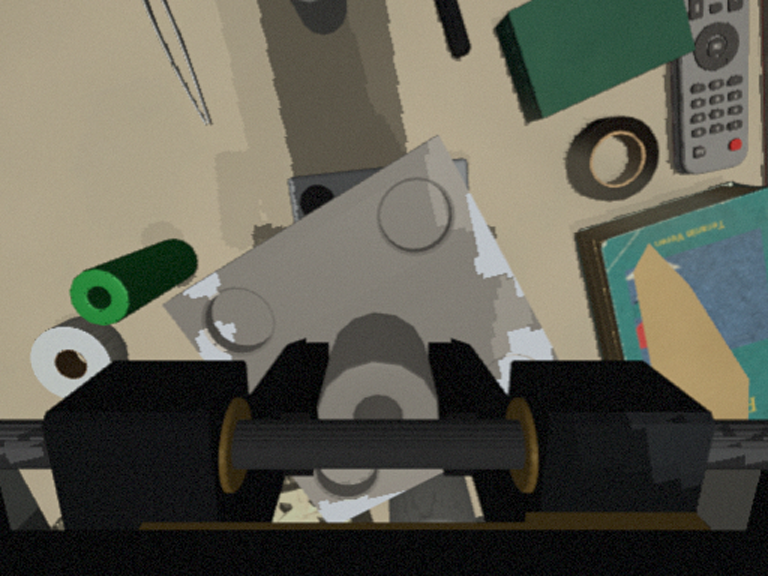

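View pics/s10c.png

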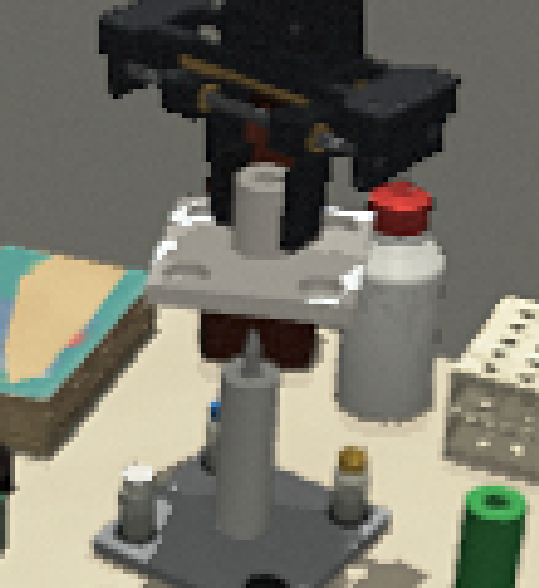

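```bash
python3 - <<'E'
from h import *
w=load('wrist'); s,R=status(); e=s['eef_pos']
o=ray(w,[[0,0]])[0]; print('cam rel tool', R.T@(o-e))
def t(n,u,v,h,r):
    p=onplane(w,[[u/1.5-.33,v/1.5-.33]],e[2]+h)[0]; q=R.T@(p-e); print(n,np.round(q,4),'centre z_t',round(q[2]-np.sign(q[2])*0-r,4))
# tool z points to -x world (toward camera side); image-up side?
print((proj(w,[e,e+R[:,2]*.02,e+R[:,0]*.02])+.33)*1.5)
t('hub apex',377,361.5,.0335,.017); t('bore apex',378,395,.0335,.0065)
t('hub left',318,405,.0335,0);t('hub right',438,405,.0335,0)
E
python3 - <<'E'
import cv2
for n in ['w10','w5']:
    a=cv2.imread(f'pics/{n}.png')[340:430,300:460]; cv2.imwrite(f'pics/{n}z.png',cv2.resize(a,None,fx=4.5,fy=4.5,interpolation=cv2.INTER_NEAREST))
E
```

```text
t 16.68 pos [ 0.6152 -0.0159  0.2094] grip 0.033 F [ 0.4  0.4 -3.1] x [ 0.263  0.965 -0.002] squaring rotvec [ 0.0019 -0.0019  0.    ]
cam rel tool [-0.00039908 -0.1461869   0.06859006]
[[379.91773617 366.50956905]
 [379.91646839 311.01464628]
 [438.3311982  366.47742715]]
hub apex [-0.0009 -0.0335  0.0171] centre z_t 0.0001
bore apex [-0.0006 -0.0335  0.0074] centre z_t 0.0009
hub left [-0.0168 -0.0335  0.0044] centre z_t 0.0044
hub right [ 0.0156 -0.0335  0.0044] centre z_t 0.0044
```

View pics/w10z.png

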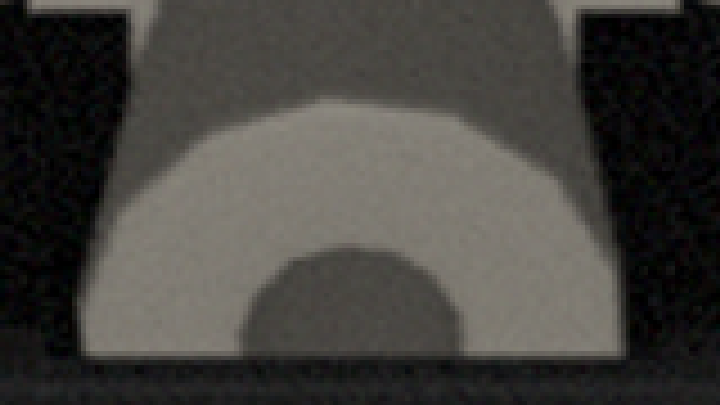

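View pics/w5z.png

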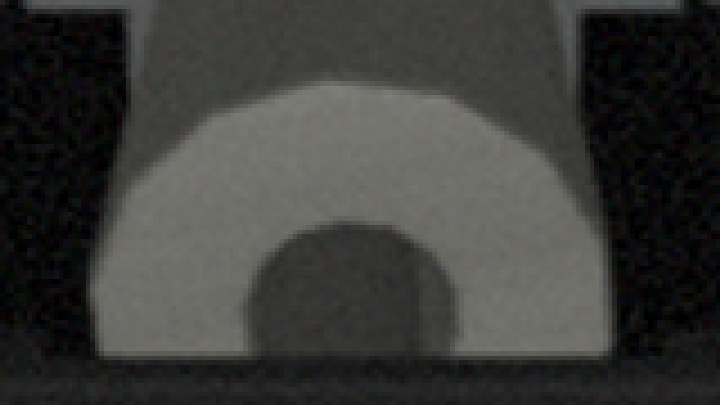

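The wrist crop shows the hub centred between the fingers, within 1 mm along the pads. The scene crop shows the tier level, with the rod tip at (254,335) and the hub axis about 8 px to its right. I shift to (0.6175, -0.0113).

drive_tool:
  moves:
    - {"rotation":[0.0019,-0.0019,0],"slide":[0.09,0.18,-0.3],"hand":20}
    - {"rotation":[0,0,0],"slide":[0,0,-0.2],"hand":20}
    - {"rotation":[0,0,0],"slide":[0,0,0],"hand":20}
    - {"rotation":[0,0,0],"slide":[0,0,0],"hand":20}

```text
time_s: 17.02
eef_pos: [0.617, -0.012, 0.1956]
ee_rot: [0.562, -0.562, -0.429, 0.429]
force: [0.6, -0.2, -3.1]
grip_width: 0.0335
```

```bash
python3 - <<'E'
from h import *
s,R=status()
E
```

```text
t 17.02 pos [ 0.617  -0.012   0.1956] grip 0.0335 F [ 0.6 -0.2 -3.1] x [0.265 0.964 0.   ] squaring rotvec [-0.0003 -0.0001 -0.    ]
```

drive_tool:
  moves:
    - {"rotation":[-0.0003,0,0],"slide":[0.02,0.03,-0.3],"hand":20}
    - {"rotation":[0,0,0],"slide":[0,0,-0.3],"hand":20}
    - {"rotation":[0,0,0],"slide":[0,0,-0.2],"hand":20}
    - {"rotation":[0,0,0],"slide":[0,0,0],"hand":20}

```text
time_s: 17.35
eef_pos: [0.6173, -0.0111, 0.1733]
ee_rot: [0.562, -0.562, -0.429, 0.429]
force: [-0.2, 0.1, -3.5]
grip_width: 0.0334
```

```bash
python3 - <<'E'
from h import *
s,R=status()
sc=grab('scene'); save('s11c',cv2.resize(sc['frame'][105:225,235:345],None,fx=4.9,fy=4.9,interpolation=cv2.INTER_NEAREST),1)
s,R=status(); e=s['eef_pos']
print((proj(sc,[[*e[:2],e[2]+.0335],[*e[:2],.119]])-[234.5,104.5])*4.9)
E
```

```text
t 17.35 pos [ 0.6173 -0.0111  0.1733] grip 0.0334 F [-0.2  0.1 -3.5] x [ 0.264  0.964 -0.   ] squaring rotvec [ 0.0001 -0.0005  0.    ]
t 17.4 pos [ 0.6174 -0.0111  0.1737] grip 0.0331 F [-0.1 -0.4 -3.4] x [ 0.265  0.964 -0.   ] squaring rotvec [ 0.0001 -0.0003  0.    ]
[[255.55172744 227.79821451]
 [248.25360338 367.42638313]]
```

View pics/s11c.png

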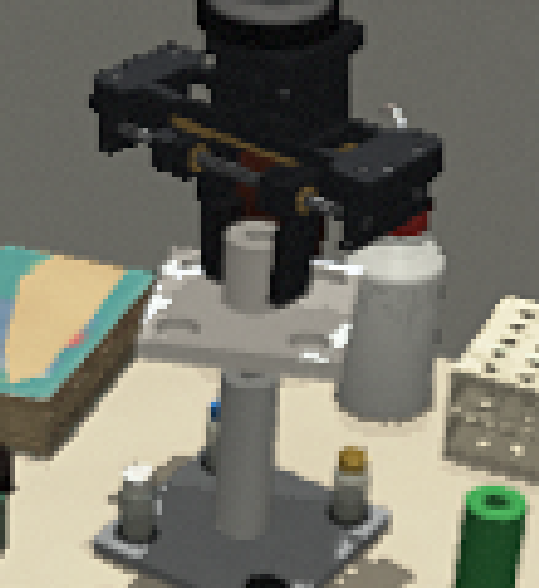

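```bash
python3 - <<'E'
from h import *
sc=load('scene'); g=cv2.cvtColor(sc['frame'],6).astype(float)
for r0,r1 in [(156,164),(185,192),(195,202)]:
    print(r0,r1,np.round(g[r0:r1,274:298].mean(0)).astype(int))
s,R=status(); e=s['eef_pos']
for z,rr in [(e[2]+.02,160),(.10,188),(.07,198)]: print(proj(sc,[*e[:2],z]))
E
```

```text
156 164 [175 171  80  54  47  41  67 104 109 113 116 118 119 121 123 114  46  13
  20  22  19  19  18  22]
185 192 [207 207 204 171 124 106  83  89  93  96  99 101 101 103 100  97  92 137
 212 207 206 206 206 207]
195 202 [149 129  90  65  73  81  91  94  96  99 101 104 104 102  99  92 106 163
 187 189 191 200 203 204]
t 17.4 pos [ 0.6174 -0.0111  0.1737] grip 0.0331 F [-0.1 -0.4 -3.4] x [ 0.265  0.964 -0.   ] squaring rotvec [ 0.0001 -0.0003  0.    ]
[[286.41975333 155.50294374]]
[[284.85452901 185.3263912 ]]
[[284.37404924 194.34362839]]
```

Sub-pixel edges show the right finger hides part of the hub's right side. Using its left edge, the hub axis is at 286.4 against 286.4 predicted, and the sleeve is at 284.9 against 284.9. They are aligned, so I lower slowly.

drive_tool:
  moves:
    - {"rotation":[0,0,0],"slide":[0,0,-0.2],"hand":20}
    - {"rotation":[0,0,0],"slide":[0,0,-0.25],"hand":20}
    - {"rotation":[0,0,0],"slide":[0,0,-0.25],"hand":20}
    - {"rotation":[0,0,0],"slide":[0,0,0],"hand":20}

```text
time_s: 17.73
eef_pos: [0.6178, -0.0112, 0.1548]
ee_rot: [-0.562, 0.562, 0.429, -0.429]
force: [-0.6, 0.1, -3.5]
grip_width: 0.0332
```

```bash
python3 - <<'E'
from h import *
s,R=status(); print(s['torque'])
E
```

```text
t 17.73 pos [ 0.6178 -0.0112  0.1548] grip 0.0332 F [-0.6  0.1 -3.5] x [0.264 0.964 0.   ] squaring rotvec [0.0002 0.0008 0.    ]
[-0.01633537  0.04976456  0.00767963]
```

drive_tool:
  moves:
    - {"rotation":[0,0,0],"slide":[0,0,-0.2],"hand":20}
    - {"rotation":[0,0,0],"slide":[0,0,-0.15],"hand":20}
    - {"rotation":[0,0,0],"slide":[0,0,-0.1],"hand":20}
    - {"rotation":[0,0,0],"slide":[0,0,0],"hand":20}

```text
time_s: 18.07
eef_pos: [0.6177, -0.0112, 0.1421]
ee_rot: [-0.562, 0.562, 0.429, -0.429]
force: [0.0, 0.7, -2.1]
grip_width: 0.0333
```

```bash
python3 - <<'E'
from h import *
s,R=status(); print(s['torque'])
E
```

```text
t 18.07 pos [ 0.6177 -0.0112  0.1421] grip 0.0333 F [ 0.   0.7 -2.1] x [ 0.265  0.964 -0.   ] squaring rotvec [0.0002 0.0004 0.    ]
[-0.03938975  0.0006458  -0.02004748]
```

drive_tool:
  moves:
    - {"rotation":[0,0,0],"slide":[0,0,-0.08],"hand":20}
    - {"rotation":[0,0,0],"slide":[0,0,-0.05],"hand":20}
    - {"rotation":[0,0,0],"slide":[0,0,0],"hand":20}
    - {"rotation":[0,0,0],"slide":[0,0,0],"hand":20}

```text
time_s: 18.4
eef_pos: [0.6191, -0.0114, 0.14]
ee_rot: [-0.562, 0.563, 0.43, -0.428]
force: [0.2, -0.2, -3.4]
grip_width: 0.0337
```

```bash
python3 - <<'E'
from h import *
s,R=status(); print(s['torque'])
E
```

```text
t 18.4 pos [ 0.6191 -0.0114  0.14  ] grip 0.0337 F [ 0.2 -0.2 -3.4] x [0.265 0.964 0.001] squaring rotvec [0.0002 0.0034 0.    ]
[-0.00960084  0.0147384  -0.02688493]
```

drive_tool:
  moves:
    - {"rotation":[0.0002,0.0034,0],"slide":[-0.06,0,-0.05],"hand":20}
    - {"rotation":[0,0,0],"slide":[0,0,-0.03],"hand":20}
    - {"rotation":[0,0,0],"slide":[0,0,0],"hand":20}

```text
time_s: 18.65
eef_pos: [0.6191, -0.0116, 0.1397]
ee_rot: [-0.562, 0.563, 0.43, -0.428]
force: [0.4, 0.0, -4.0]
grip_width: 0.033
```

```bash
python3 - <<'E'
from h import *
s,R=status(); print(s['torque'])
E
```

```text
t 18.65 pos [ 0.6191 -0.0116  0.1397] grip 0.033 F [ 0.4  0.  -4. ] x [0.265 0.964 0.001] squaring rotvec [-0.0002  0.0034  0.    ]
[0.01992058 0.04733206 0.01784649]
```

drive_tool:
  moves:
    - {"rotation":[0,0.0034,0],"slide":[-0.06,0,-0.1],"hand":20}
    - {"rotation":[0,0,0],"slide":[0,0,0],"hand":20}
    - {"rotation":[0,0,0],"slide":[0,0,0],"hand":20}

```text
time_s: 18.9
eef_pos: [0.6201, -0.0118, 0.1398]
ee_rot: [-0.561, 0.563, 0.43, -0.427]
force: [-0.2, -0.9, -3.3]
grip_width: 0.0335
```

```bash
python3 - <<'E'
from h import *
s,R=status(); print(s['torque'])
sc=grab('scene'); save('s12c',cv2.resize(sc['frame'][105:225,235:345],None,fx=4.9,fy=4.9,interpolation=cv2.INTER_NEAREST),1)
s,R=status(); print(s['torque'])
E
```

```text
t 18.9 pos [ 0.6201 -0.0118  0.1398] grip 0.0335 F [-0.2 -0.9 -3.3] x [0.265 0.964 0.002] squaring rotvec [-0.0004  0.0056  0.    ]
[ 0.01352488  0.06152238 -0.00792097]
t 18.95 pos [ 0.62   -0.0118  0.1396] grip 0.0334 F [ 0.3 -0.1 -0.5] x [0.265 0.964 0.002] squaring rotvec [-0.0003  0.0054  0.    ]
[-0.09603388 -0.0333111  -0.01978698]
```

View pics/s12c.png

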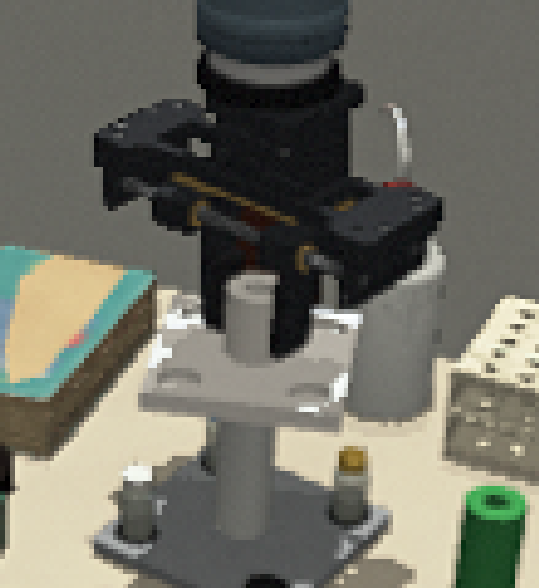

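drive_tool:
  moves:
    - {"rotation":[0,0.0054,0],"slide":[-0.1,0.02,0],"hand":20}
    - {"rotation":[0,0,0],"slide":[0,0,0],"hand":20}

```text
time_s: 19.12
eef_pos: [0.6181, -0.0115, 0.1397]
ee_rot: [-0.562, 0.563, 0.429, -0.428]
force: [1.4, -0.3, -1.2]
grip_width: 0.0335
```

```bash
python3 - <<'E'
from h import *
s,R=status(); print(s['torque'])
E
```

```text
t 19.12 pos [ 0.6181 -0.0115  0.1397] grip 0.0335 F [ 1.4 -0.3 -1.2] x [0.265 0.964 0.   ] squaring rotvec [0.0001 0.0014 0.    ]
[-0.05107615 -0.17622113  0.02434045]
```

drive_tool:
  moves:
    - {"rotation":[0,0.0014,0],"slide":[-0.02,0,-0.06],"hand":20}
    - {"rotation":[0,0.001,0],"slide":[-0.02,0,-0.03],"hand":20}

```text
time_s: 19.28
eef_pos: [0.6195, -0.0117, 0.1395]
ee_rot: [-0.561, 0.563, 0.43, -0.427]
force: [-1.5, 0.1, 3.0]
grip_width: 0.0331
```

```bash
python3 - <<'E'
from h import *
s,R=status(); print(s['torque'])
E
```

```text
t 19.28 pos [ 0.6195 -0.0117  0.1395] grip 0.0331 F [-1.5  0.1  3. ] x [0.265 0.964 0.001] squaring rotvec [0.0001 0.0042 0.    ]
[-0.10264813  0.18047572 -0.00249273]
```

Firm contact: +3 N vertical against −3 N of carried weight. I release.

drive_tool:
  moves:
    - {"rotation":[0,0.004,0],"slide":[-0.04,0,0],"hand":20}
    - {"rotation":[0,0,0],"slide":[0,0,0],"hand":45}
    - {"rotation":[0,0,0],"slide":[0,0,0],"hand":60}
    - {"rotation":[0,0,0],"slide":[0,0,0],"hand":80}
    - {"rotation":[0,0,0],"slide":[0,0,0],"hand":100}

```text
time_s: 19.7
eef_pos: [0.6174, -0.0112, 0.1388]
ee_rot: [0.563, -0.562, -0.428, 0.429]
force: [-0.5, -0.6, 0.1]
grip_width: 0.0579
```

```bash
python3 - <<'E'
from h import *
s,R=status(); print(s['torque'])
E
```

```text
t 19.7 pos [ 0.6174 -0.0112  0.1388] grip 0.0579 F [-0.5 -0.6  0.1] x [ 0.265  0.964 -0.   ] squaring rotvec [-0.0003 -0.0026 -0.    ]
[ 0.02842847  0.01386884 -0.02290326]
```

drive_tool:
  moves:
    - {"rotation":[0,0,0],"slide":[0,0,0],"hand":100}
    - {"rotation":[0,0,0],"slide":[0,0,0.2],"hand":100}
    - {"rotation":[0,0,0],"slide":[0,0,0.4],"hand":100}
    - {"rotation":[0,0,0],"slide":[0,0,0.7],"hand":100}
    - {"rotation":[0,0,0],"slide":[0,0,0.8],"hand":100}

```text
time_s: 20.12
eef_pos: [0.6137, -0.011, 0.1898]
ee_rot: [0.565, -0.56, -0.425, 0.432]
force: [0.5, 0.6, 0.4]
grip_width: 0.0879
```

drive_tool:
  moves:
    - {"rotation":[0,0,0],"slide":[0,0,0.8],"hand":100}
    - {"rotation":[0,0,0],"slide":[0,0,0.8],"hand":100}
    - {"rotation":[0,0,0],"slide":[0,0,0.4],"hand":100}
    - {"rotation":[0,0,0],"slide":[0,0,0],"hand":100}
    - {"rotation":[0,0,0],"slide":[0,0,0],"hand":100}

```text
time_s: 20.53
eef_pos: [0.616, -0.0115, 0.2498]
ee_rot: [0.563, -0.562, -0.428, 0.429]
force: [-0.8, 0.0, -1.5]
grip_width: 0.0881
```

```bash
python3 - <<'E'
from h import *
s,R=status()
w=grab('wrist'); save('w13',w['frame']); sc=grab('scene'); save('s13',sc['frame'])
P=cloud(w); e=s['eef_pos']
r=np.hypot(P[...,0]-.617,P[...,1]+.011)
m=(abs(P[...,2]-.131)<.01)&(r<.05)&(r>.022); q=P[m]; A=np.c_[q[:,:2],np.ones(len(q))]; c=np.linalg.lstsq(A,q[:,2],rcond=None)[0]
print('plate',m.sum(),'z at rod',c@[.617,-.011,1],'slope',c[:2])
m=(abs(P[...,2]-.173)<.006)&(r<.03); print('hub',m.sum(),np.median(P[m],0))
E
```

```text
t 20.53 pos [ 0.616  -0.0115  0.2498] grip 0.0881 F [-0.8  0.  -1.5] x [ 0.265  0.964 -0.   ] squaring rotvec [-0.0004 -0.0029 -0.    ]
plate 7150 z at rod 0.13051904791648272 slope [ 0.00728372 -0.00387519]
hub 1318 [ 0.61765001 -0.01195465  0.17319725]
```

View pics/w13.png

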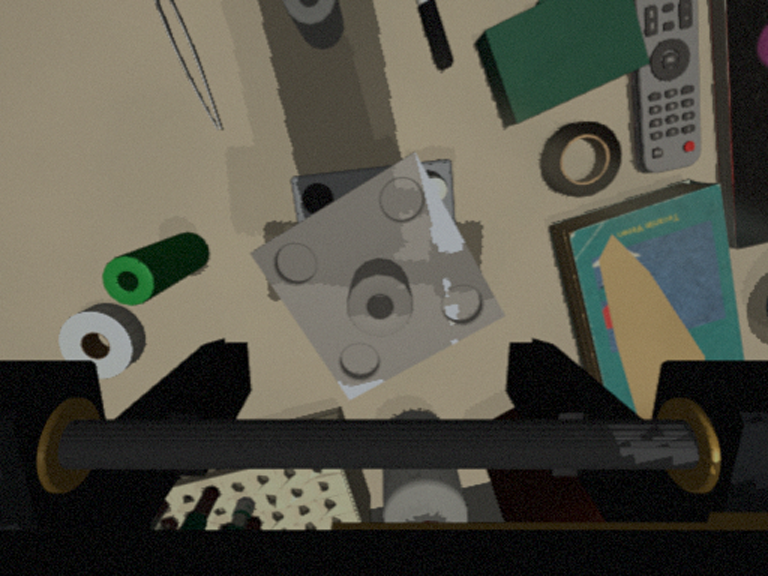

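View pics/s13.png

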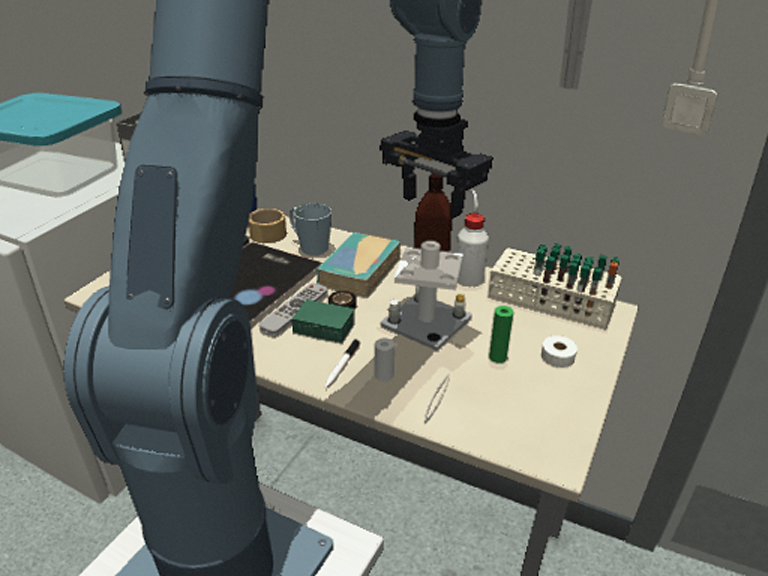

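The tier sits flat on the sleeve. Its plate top is at 0.1305 m (expected 0.131), its slope is under 0.009 rad, the hub is over the rod, and the hand is clear. The short sleeve and bystanders are where they were. I hand in.

```bash
python3 -c "
from cell import workorder
print(workorder.finish_job())"
```

```text
the job is handed in; nothing more can be done
None
```

The upper tier is fitted, and I handed the job in at about 20.6 s of the 69 s allowed. Handing in reports no verdict.

- **Long sleeve:** I picked the grey 105 mm tube over the grey 70 mm one and the green look-alike. I lowered it down the rod in the grip until it touched the base, then let go. Its top measured 0.119 m above the table, as expected for a sleeve standing on the base.
- **Tier:** I gripped it by the hub and lowered it onto the sleeve in the grip until contact showed in the wrist force, then let go. The plate's top measured 0.1305 m against 0.131 m expected, with a tilt under 0.009 rad. The hub centre was within about 1 mm of the rod axis.
- **Surroundings:** In the last scene and wrist pictures, the short sleeve and the bystanders in view were where they had been. The timer was outside both views, and the arm never worked near it after the start. The gripper was open and well above the tier.
- **Checks that disagreed:**
  - My first scene-camera centres were 8–10 mm off because the masks took in side faces. Casting rays to the rod tip brought the cameras to within about 3 mm.
  - While I pressed down on contact, the arm drifted about 2–3 mm in x. I corrected this before each release.

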